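Storm-proof the balcony ledge

ROBOT

A 6-joint arm with a two-finger parallel gripper is mounted at the origin on the work surface. World frame = base frame: x ahead of the robot, y to its left, z up, the work surface at z = 0. Lengths are in mm, angles in rad, forces in N, time in s.
With the tool pointing down it reaches from about 350 to 775 mm from the base axis. Payload 5.5 kg.
Tool frame: the origin (TCP) lies on the centre line of the jaws, within the pads' length; the fingertips stand 22 mm ahead of it and the grasp point (between the pads) lies 3 mm ahead of it (bot.nose_length is the distance from the TCP to the fingertips, in mm); z points along the fingers, y is the line along which they close (so a half turn about z gives the same grasp; the last joint's range is limited). The gripper opens to 85 mm and grips with 20 to 120 N. Pads are 22 mm wide; open, the fingers measure 114 mm over their backs; the gripper's body (76 mm by 85 mm) begins 54 mm behind the grasp point. The pads swing forward as they close: fully open they stand 13 mm farther back than shut.
Start: joints at [-1.368, 0.313, 0.046, 1.304, 0, 1.431], TCP at [193.27, -541.591, 216.323] pointing down, gripper open.
Joint ranges: [-2.76, 2.76], [-0.86, 1.69], [-1.03, 1.26], [-2.2, 2.34], [-1.47, 1.5], [-3.14, 3.14]. Speed limits (rad/s): [2.57, 2.57, 3.14, 3.14, 3.14, 3.14].

INTERFACE

Orientations are given as a rotation vector (axis times angle).
In Python, from plant import sensors, camera, bot, nets gives the robot as it stands. The module is installed in compiled form; this text tells all that it offers.
- The arm moves only by the tool move_arm, never from a script. Its argument "series" is a list of rows, each a list of 3 entries, a list of its own where there are three numbers: the turn, a rotation vector about the tool's x, y, z each as a share of 5 degrees, from -1 to 1, then the shift along the tool's x, y, z each as a share of 0.5 m, from -1 to 1, then the closure, from 0 (fully open) to 1 (shut). A call has 1 to 20 rows; each row shifts and turns the commanded pose from where the row before left it, along the tool's axes as they then stand; what a row does not reach is not made up. A row lasts 1/10 s, in which the tool goes at most 50 mm and 8.59 degrees, less where a joint would pass 70% of its speed; a pose out of reach is approached as far as the arm can. A call with a number of a shift or a turn outside -1 to 1 is refused whole. A call with a gripper value outside its range is refused whole. The fingers move at their own pace and stop on an object; the grip force is fixed at half the most. Time passes only in rows, so rows that do not move let the fingers close. It gives the time, the measured TCP pose, the force, the opening and the grip force at its end, in the units of the state.
- sensors.sense(): the state, without advancing time (a new reading comes with each control period).
- camera(name): name is "scene" or "top"; returns a dict with "image" (420x560x3 uint8, blue, green, red), "mtx" (3x3 intrinsics, pixels), "R" (3x3) and "t" (3): a world point X has camera coordinates R X + t. Camera axes: x right, y down, z forward; pixel columns grow to the right and rows downward; lengths in mm; the calibration is good to about 2 mm. A picture is of the moment at which its call begins. There is no depth.
- bot.hand_in(): hands the job in; it is judged then, once.
Trained networks look in the newest picture that a camera, given by its name, has taken for a name from the list of things; names that differ only in an ending like _2 or _b are one class to them, and where a whole thing is asked for, a point or a joint stands for the part that bears it (a point fixed in the world has none). Each returns a list of dicts, best first, with "p" (0 to 1); they miss things now and then, are a little off and sometimes report something else, mostly with a low value. They report only what shows in the picture. A call takes as long as a camera call. They do not tell look-alikes from the thing itself.
- nets.outline_of(camera, name): "mask" (420x560 bool, what is visible of it) and "rect" ([left, top, width, height] in pixels, round what is visible of it).
- nets.spot_point(camera, name): "point" ([column, row] in pixels: a listed point, or the origin of a listed thing).
The state is a dict: "t": time; "qpos": joint angles; "qd": joint speeds; "joint_efforts": joint torques, N m; "tool_pos": TCP position; "tool_rot": TCP orientation; "ft_force": force on the tool from outside, world axes, zero at the start; "torque": the same for the moment, N m; "width": finger opening in mm; "gripper_force": force on a finger pad.
Only numpy, scipy, OpenCV 4.12 (cv2) and the standard library are available. Lean on these libraries where they do the work, as an engineer would, in place of code of your own. Each camera call takes 0.05 s, during which the arm holds its last target. There are 200 camera calls.

TASK

A squall is coming, so make the balcony ledge safe. Pull the white cabinet's drawer right out to its stop, lay all the loose garden hand tools (trowel, hand fork, brush, weeder: however many are there) flat inside it, then push the drawer fully shut with them in it. Also, before or after, stand the small cactus pot upright on the bed of the pot clamp between its jaws and wind the crank clockwise (seen from above) until the sprung pad holds the pot in the vee jaw and is itself pressed in by several millimetres, but never so hard that the pad bottoms out; leave the sprinkling can, the big potted plant and the peg basket alone.

Things in the scene. Friction and masses are not known exactly. Their poses are not given: they have to be found in the camera images.
- drawer (a joint): The one drawer of the small white fixed cabinet (250 deep, 320 wide, 170 mm high, with an unused niche and half-open clear sliding door below): 0 = shut, 0.185 m = fully out at its stop; slides towards the cabinet's front, -x of drawer_floor. Friction 1.5 N, stays where left. May start a little ajar.
- drawer_handle (a point): Middle of the drawer's steel bar handle: 12 mm thick, 120 mm long along y, standing 45 mm off the drawer front (bar centre to face), 30 mm below the cabinet's top, free above and below. Moves with the drawer.
- drawer_floor (a point): Centre of the drawer's inner floor, 104 mm above the ledge; x points into the cabinet, y to its left as seen from the robot; moves with the drawer. Inner space x -101 to +101 mm, y -139 to +139 mm; walls 45 mm, front panel 61 mm above the floor. Fully out, x = -101 to +77 mm is open from above; the rest stays under the cabinet's top.
- trowel: Small hand trowel, 156 mm long, wooden handle, flat steel blade 44 mm wide. Its 88 mm long handle is a bar 24 mm wide and 24 mm high, from 78 mm behind the origin to 10 mm ahead of it; it balances about 12 mm behind the origin. Origin at mid-length on the underside, x towards the working end, z up. Lies on the ledge at the start; may be absent.
- fork: Small hand fork, 156 mm long, green handle, three steel tines 44 mm wide in all. Its 88 mm long handle is a bar 24 mm wide and 24 mm high, from 78 mm behind the origin to 10 mm ahead of it; it balances about 12 mm behind the origin. Origin at mid-length on the underside, x towards the working end, z up. Lies on the ledge at the start; may be absent.
- brush: Small bench brush, 156 mm long, orange handle, head with grey bristles 40 mm wide, 24 mm high. Its 88 mm long handle is a bar 24 mm wide and 24 mm high, from 78 mm behind the origin to 10 mm ahead of it; it balances about 12 mm behind the origin. Origin at mid-length on the underside, x towards the working end, z up. Lies on the ledge at the start; may be absent.
- weeder: Small weeding hoe, 156 mm long, yellow handle, narrow steel shank with a 36 mm wide end. Its 88 mm long handle is a bar 24 mm wide and 24 mm high, from 78 mm behind the origin to 10 mm ahead of it; it balances about 12 mm behind the origin. Origin at mid-length on the underside, x towards the working end, z up. Lies on the ledge at the start; may be absent.
- pot: Small terracotta pot with a low round cactus, 0.3 kg: straight-sided, 66 mm across and 75 mm high; the cactus rises 26 mm above the rim, 36 mm across. Origin at the centre of the underside, z up.
- clamp: Fixed grey pot clamp on the ledge; its origin lies on the ledge 12 mm under seat, same axes. Bed 90 mm wide. Vee jaw on the +x side: two black faces, open towards -x, 60 mm wide, up to 92 mm above the ledge. Gearbox and crank on the -x side, 150 mm from the origin.
- seat (a point): Point on the clamp's bed (12 mm above the ledge) where the middle of the pot's foot is when the pot is pressed home in the vee jaw; x points from the crank end to the vee jaw. At jaw value j the flat pad's face is at x = -78 mm + j. The pot may be set down up to some 15 mm towards -x of the seat; the pad then pushes it home.
- jaw (a joint): Travel of the blue moving jaw towards the vee, m. Driven only by the crank: 20 mm per turn. Without pressing, the pad meets the seated pot at about 0.045.
- crank (a joint): Angle of the crank, rad; grows as it is turned clockwise seen from above (closes the jaw); 0 at fully open, limit 17. Friction 0.12 N m; self-locking, stays where left. Starts between 0 and 4.
- crank_axis (a point): Point on the crank's vertical axis, fixed, at the height to grip the knob (108 mm above the ledge).
- crank_knob (a point): Middle of the red crank knob, at the height to grip: upright cylinder 20 mm in diameter, 42 mm high (from 85 to 127 mm above the ledge), freely spinning on the crank arm 45 mm from the axis.
- pad (a joint): How far the sprung black rubber pad (50 mm wide, 26 to 90 mm above the ledge) is pressed into the jaw, m: 0 free, 0.015 bottomed out; 4 N per mm. A pot is well held at 0.003 to 0.008.
- can: Green plastic sprinkling can, 110 mm body, 155 mm high with handle; stands beyond the work. Leave alone.
- bigpot: Large terracotta pot, 110 mm across, 114 mm high, with a leafy plant. Leave alone.
- basket: Blue peg basket 130 x 100 x 70 mm with pegs and a hoop handle to 120 mm. Leave alone.
Mind the look-alikes: they are no part of the job. Of the things like the weeder, leave any that is pink; of the rest the smaller one is meant. There is more than one size of the trowel; the job needs the smaller.

How it is judged:
By the outcome, as a careful person would: the job done as asked, in the order asked, and still so for the second after the job is handed in, with the robot touching nothing.
Of trowel, fork, brush, weeder only 2 to 4 are there at a start; the rules pass over those that are not, and their reading is None.
At some moment in a run one of trowel, fork, brush, weeder may be knocked a few centimetres aside while the robot is not near it.
It also fails if it takes over 210 s, if anything falls off the work surface, if the arm or the gripper's body presses on something with over 40 N, if the wrist force passes 120 N, or if a joint passes its speed limit or range.

## Working session

There is one attempt and no reset: what is moved stays moved. The work goes in short steps, Python scripts to look and compute and a tool call to move; the robot and the scene stay as the last step left them, time stands still between calls to the robot, and variables do not carry over. Pictures are saved under pics/ and viewed, at most 14 in all, crops included, and the job is handed in when it is done.

Besides the shell and the picture viewer there is one more tool, called after "Request:" as name(argument=value, ...) on one line, values as JSON. move_arm: Moves the arm, as the interface text tells. Shift numbers are shares of 0.5 m and turn numbers shares of 5 degrees, none past 1 either way. Its arguments: {"type":"object","properties":{"series":{"type":"array"}},"required":["series"]}

```bash
mkdir -p pics; cat > h.py <<'E'
import numpy as np, cv2
from plant import sensors, camera, bot, nets
from scipy.spatial.transform import Rotation as Rn
def ray(c,p):
    d=c["R"].T@np.linalg.solve(c["mtx"],np.array([p[0],p[1],1.])); o=-c["R"].T@c["t"]; return o,d/np.linalg.norm(d)
def atz(c,p,z):
    o,d=ray(c,p); return o+d*(z-o[2])/d[2]
def tri(c1,p1,c2,p2):
    o1,d1=ray(c1,p1);o2,d2=ray(c2,p2)
    s=np.linalg.lstsq(np.c_[d1,-d2],o2-o1,rcond=None)[0]
    a=o1+d1*s[0];b=o2+d2*s[1]; return (a+b)/2,np.linalg.norm(a-b)
def proj(c,X):
    q=c["mtx"]@(c["R"]@np.array(X,float)+c["t"]); return q[:2]/q[2]
E
python3 - <<'E'
from h import *
C={n:camera(n) for n in("scene","top")}
for n in C:
    cv2.imwrite(f"pics/{n}0.png",cv2.resize(C[n]["image"],(800,600),interpolation=cv2.INTER_CUBIC)); print(n,-C[n]["R"].T@C[n]["t"])
for k in "drawer_handle drawer_floor trowel fork brush weeder pot clamp seat crank_axis crank_knob can bigpot basket".split():
    for n in C:
        print(k,n,[(np.round(r["point"]).tolist(),round(r["p"],2),np.round(atz(C[n],r["point"],0)[:2]).tolist()) for r in nets.spot_point(n,k)[:4]])
    a=nets.spot_point("scene",k);b=nets.spot_point("top",k)
    if a and b: print('   tri',[np.round(x,1).tolist() for x in tri(C["scene"],a[0]["point"],C["top"],b[0]["point"])])
print(sensors.sense())
E
```

```text
scene [1285.37851804 -465.92859786  762.84207376]
top [ 426.50148327  -15.94633543 1204.15734597]
drawer_handle scene [([374.0, 170.0], 0.68, [391.0, 480.0])]
drawer_handle top [([167.0, 200.0], 0.6, [569.0, 341.0])]
   tri [[554.2, 302.5, 139.6], 7.1]
drawer_floor scene []
drawer_floor top [([291.0, 236.0], 0.61, [451.0, -40.0])]
trowel scene [([227.0, 232.0], 0.64, [429.0, -134.0]), ([97.0, 236.0], 0.64, [244.0, -464.0])]
trowel top [([326.0, 239.0], 0.86, [440.0, -146.0]), ([434.0, 302.0], 0.64, [246.0, -464.0])]
   tri [[441.0, -141.8, 12.1], 6.2]
fork scene [([260.0, 279.0], 0.91, [643.0, -141.0])]
fork top []
brush scene [([288.0, 264.0], 0.77, [637.0, -51.0])]
brush top [([370.0, 171.0], 0.72, [649.0, -288.0]), ([295.0, 174.0], 0.66, [644.0, -57.0])]
   tri [[679.8, -186.0, 121.0], 182.4]
weeder scene [([291.0, 197.0], 0.96, [375.0, 126.0]), ([180.0, 211.0], 0.73, [257.0, -217.0]), ([258.0, 226.0], 0.63, [452.0, -41.0]), ([171.0, 224.0], 0.26, [308.0, -262.0])]
weeder top [([238.0, 270.0], 0.84, [351.0, 123.0]), ([352.0, 301.0], 0.77, [255.0, -221.0]), ([293.0, 237.0], 0.73, [
[... 1251 characters left out ...]
i [[300.8, 421.6, 6.5], 0.1]
{'t': 2.9, 'qpos': array([-1.36760102e+00,  3.13195586e-01,  4.61209052e-02,  1.30364169e+00,
        3.59078970e-05,  1.43123948e+00]), 'qd': array([ 0.00213116, -0.00018693,  0.00029628,  0.00027483, -0.00092204,
       -0.00087863]), 'joint_efforts': array([-3.51339224e-05, -4.80455947e+01,  2.98805362e+01,  4.64983350e-04,
       -1.48401050e-04, -9.83482522e-07]), 'tool_pos': array([ 193.27856068, -541.58037657,  216.33425897]), 'tool_rot': array([3.09549393e+00, 5.35748844e-01, 6.03693323e-05]), 'ft_force': array([-0.05980674, -0.11500429, -0.16130801]), 'torque': array([0.01842531, 0.00014585, 0.06468402]), 'gripper_force': 0.0, 'width': 85.12052786701486}
```

View pics/scene0.png

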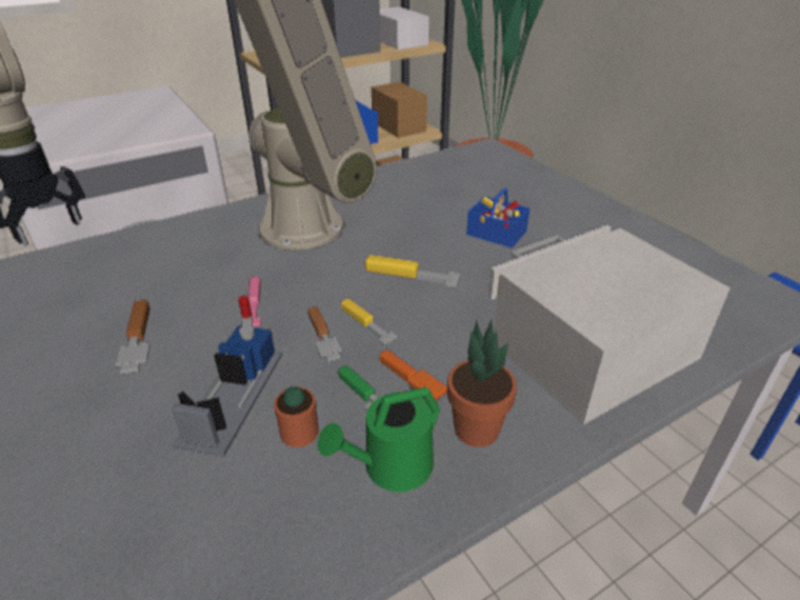

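View pics/top0.png

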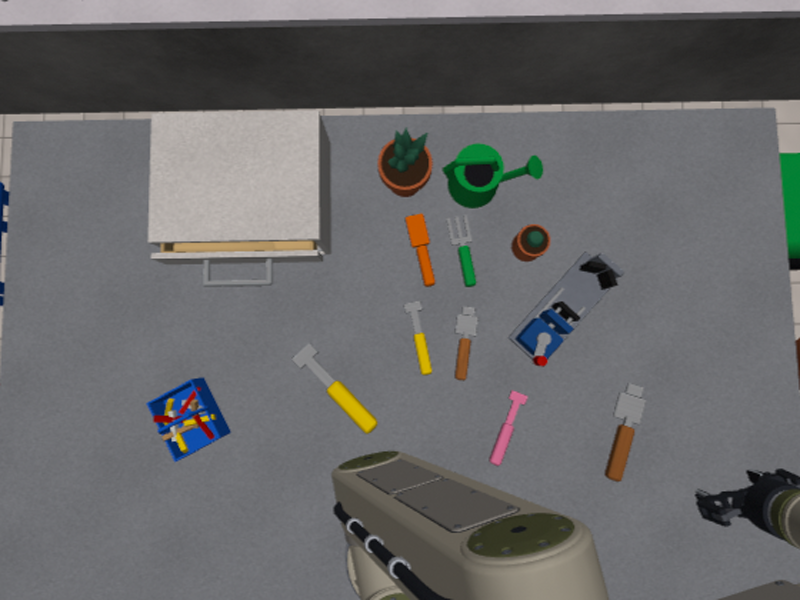

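```bash
python3 - <<'E'
from h import *
C={n:camera(n) for n in("scene","top")}
I=C["top"]["image"]; 
cv2.imwrite("pics/crop1.png",cv2.resize(I[145:275,280:440],(736,598),interpolation=cv2.INTER_CUBIC))
cv2.imwrite("pics/crop2.png",cv2.resize(I[70:215,95:240],(598,598),interpolation=cv2.INTER_CUBIC))
for n in C:
  hsv=cv2.cvtColor(C[n]["image"],cv2.COLOR_BGR2HSV)
  for k in ("trowel","fork","brush","weeder"):
    for r in nets.outline_of(n,k)[:4]:
      m=r["mask"]; ys,xs=np.nonzero(m)
      P=np.array([atz(C[n],p,12)[:2] for p in zip(xs,ys)]); c=P.mean(0); u=np.linalg.svd(P-c,full_matrices=False)[2][0]
      s=hsv[ys,xs,1]>110
      if s.sum()<5: print(n,k,"nohandle",r["rect"]);continue
      H=np.array([atz(C[n],p,24)[:2] for p in zip(xs[s],ys[s])]); hc=H.mean(0)
      if (P[~s].mean(0)-hc)@u<0:u=-u
      uh=np.linalg.svd(H-hc,full_matrices=False)[2][0]; uh*=np.sign(uh@u)
      L=(P-c)@u; Hh=(H-hc)@uh
      print(n,k,round(r["p"],2),np.round(r["rect"]).tolist(),"c",c.round(1),"ang",np.degrees(np.arctan2(u[1],u[0])).round(1),np.degrees(np.arctan2(uh[1],uh[0])).round(1),"len",np.ptp(L).round(),"hc",((H[Hh.argmax()]+H[Hh.argmin()])/2).round(1),hc.round(1),"hlen",np.ptp(Hh).round())
for k in ("clamp","pot","drawer","crank"):
  for n in C:
    for r in nets.outline_of(n,k)[:2]:
      ys,xs=np.nonzero(r["mask"]); print(n,k,round(r["p"],2),np.round(r["rect"]).tolist(), cv2.minAreaRect(np.c_[xs,ys].astype(np.float32)))
# red knob
  
for n in C:
  hsv=cv2.cvtColor(C[n]["image"],cv2.COLOR_BGR2HSV).astype(int)
  m=(((hsv[...,0]<5)|(hsv[...,0]>174))&(hsv[...,1]>190)).astype(np.uint8)
  print(n,[(s.tolist(),c.round(1).tolist()) for s,c in zip(*cv2.connectedComponentsWithStats(m)[2:]) if s[4]>15])
E
```

```text
scene trowel 0.91 [84.0, 210.0, 19.0, 51.0] c [ 265.9 -472.3] ang -15.5 -15.9 len 233.0 hc [ 220.3 -453.2] [ 218.8 -454.6] hlen 133.0
scene trowel 0.85 [219.0, 214.0, 19.0, 36.0] c [ 451.6 -143.6] ang -10.0 -9.9 len 171.0 hc [ 417.8 -141.4] [ 419.3 -140.8] hlen 95.0
scene fork 0.7 [236.0, 255.0, 24.0, 27.0] c [ 605.9 -149.4] ang 4.8 7.3 len 111.0 hc [ 613.6 -158.2] [ 613.5 -155.7] hlen 94.0
scene weeder 0.92 [260.0, 180.0, 63.0, 21.0] c [337.5 126.9] ang 36.2 38.7 len 235.0 hc [323.3  88.2] [321.   93.3] hlen 134.0
scene weeder 0.76 [175.0, 190.0, 11.0, 39.0] c [ 249.7 -217.3] ang 160.5 161.1 len 177.0 hc [ 279.8 -226.6] [ 270.4 -224.4] hlen 165.0
scene weeder 0.72 [241.0, 209.0, 38.0, 29.0] c [452.7 -47. ] ang 7.1 6.4 len 168.0 hc [432.6 -58.7] [433.9 -57.9] hlen 96.0
scene weeder 0.36 [267.0, 244.0, 47.0, 40.0] c [640.4 -49.9] ang -164.4 -163.8 len 165.0 hc [645.6 -58.4] [650.6 -56.9] hlen 157.0
top trowel 0.84 [317.0, 214.0, 14.0, 48.0] c [ 443.6 -141.2] ang -9.0 -8.6 len 154.0 hc [ 405.4 -137. ] [ 405.3 -135.6] hlen 85.0
top trowel 0.56 [424.0, 271.0, 28.0, 66.0] c [ 253.4 -469.3
[... 1971 characters left out ...]
, 30.963756561279297)
top drawer 0.78 [107.0, 170.0, 118.0, 30.0] ((165.05592346191406, 184.25473022460938), (31.42375373840332, 117.99332427978516), 89.39049530029297)
scene crank 0.67 [164.0, 207.0, 16.0, 30.0] ((172.0, 222.0), (28.0, 10.0), 90.0)
top crank 0.62 [372.0, 234.0, 14.0, 19.0] ((378.0567626953125, 244.07424926757812), (10.176606178283691, 22.732158660888672), 7.594643592834473)
scene [([0, 0, 560, 420, 235134], [279.5, 209.5]), ([168, 208, 7, 14, 62], [171.0, 214.5])]
top [([0, 0, 560, 420, 235002], [279.6, 209.4]), ([374, 250, 9, 6, 45], [378.0, 252.3]), ([126, 274, 11, 15, 40], [131.2, 281.4]), ([108, 291, 13, 5, 48], [113.5, 292.6]), ([136, 290, 13, 17, 61], [142.3, 298.4])]
```

View pics/crop1.png

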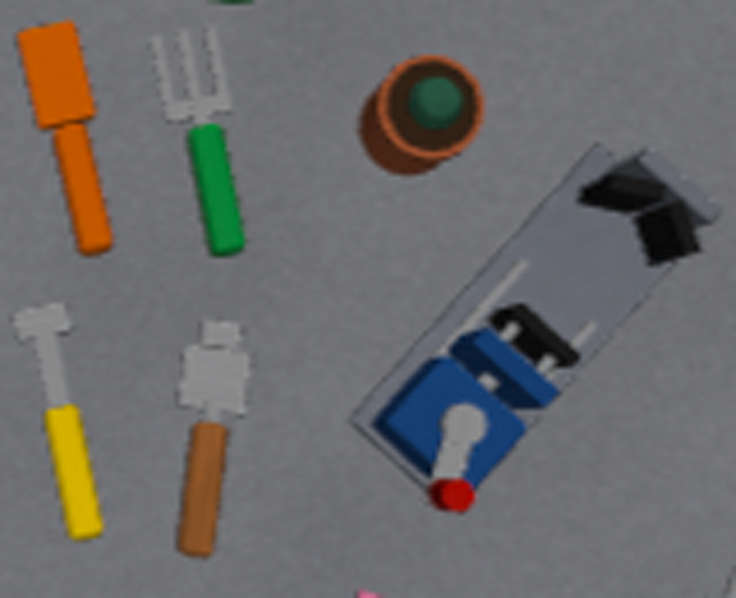

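View pics/crop2.png

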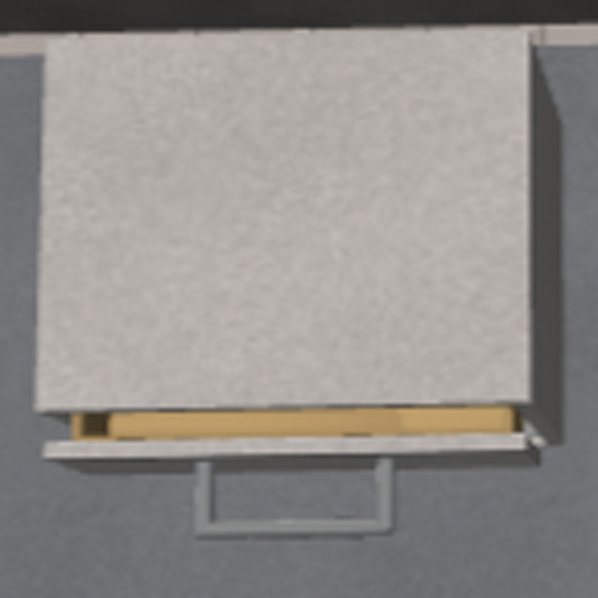

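Crop1 shows the four small tools: brush (orange, ~(70,140) crop), fork (green, (200,140)), weeder and trowel. Weeder candidates in the top picture are large yellow (235,270), pink (352,301) and small yellow (293,237). The small yellow is meant, because pink is excluded and it is the smaller of the rest. Trowel candidates are (326,239) at 154 mm and (434,302) at 199 mm, and the smaller at (326,239) is meant. The crop confirms both. Crop2 shows the drawer ajar, with the handle bar from (195,528) to (393,522).

```bash
python3 - <<'E'
from h import *
C={n:camera(n) for n in("scene","top")}
T=C["top"];S=C["scene"]
c1=lambda x,y:(280+x/4.6-.4,145+y/4.6-.4); c2=lambda x,y:(95+x/4.124-.4,70+y/4.124-.4)
def show(n,p,z): print(n,atz(T,p,z).round(1)[:2])
for p in [(195,528),(393,522)]: show("handle",c2(*p),146)
for p in [(38,411),(530,403),(45,38),(530,28)]: show("cabtop",c2(*p),170)
for p in [(45,443),(527,432)]: show("dfront top back edge",c2(*p),165)
for p in [(350,418),(598,143),(430,490)]: show("bed",c1(*p),12)
show("hub",c1(465,425),95); show("knob",c1(455,495),127)
show("padtop L",c1(520,310),90);show("padtop R",c1(576,357),90)
show("vee corner",c1(652,198),92); show("vee back L",c1(645,150),92); show("vee back R",c1(718,215),92)
show("potrim",c1(431,106),75); show("cactus",c1(437,102),95)
print("knob tri",tri(T,(378.4,252.3),S,(171,208)))
print("handle scene ends", [tri(T,c2(195,528),S,(392,166)),tri(T,c2(393,522),S,(360,175))])
for r in nets.spot_point("top","crank_axis"): print("ca",atz(T,r["point"],108))
for r in nets.spot_point("top","seat"): print("seat",atz(T,r["point"],12))
J=S["image"]
cv2.imwrite("pics/crop3.png",cv2.resize(J[195:325,115:275],(736,598),interpolation=cv2.INTER_CUBIC))
E
```

```text
handle [559.8 364.9]
handle [561.4 234.8]
cabtop [634.8 459.2]
cabtop [634.4 140.9]
cabtop [885.4 461.4]
cabtop [886.5 140.2]
dfront top back edge [614.7 456.4]
dfront top back edge [616.3 143.7]
bed [ 449.9 -235.2]
bed [ 629.8 -407.2]
bed [ 402.  -285.9]
hub [ 442.8 -290.1]
knob [ 401.2 -274.5]
padtop L [ 513.  -328.2]
padtop R [ 483.4 -361.4]
vee corner [ 581.  -412.7]
vee back L [ 611.2 -409.9]
vee back R [ 569.7 -453. ]
potrim [ 644.7 -282. ]
cactus [ 643.3 -281.1]
knob tri (array([ 401.23852695, -273.55314177,  126.04362798]), np.float64(1.7700265757668405))
handle scene ends [(array([561.94618238, 369.46274829, 137.77900614]), np.float64(3.6321861724497766)), (array([563.22926056, 237.25758611, 148.84311999]), np.float64(7.309667068266123))]
ca [ 442.00364022 -286.85295684  108.        ]
seat [ 551.75994389 -402.07233344   12.        ]
seat [ 450.47627853 -317.22948991   12.        ]
```

View pics/crop3.png

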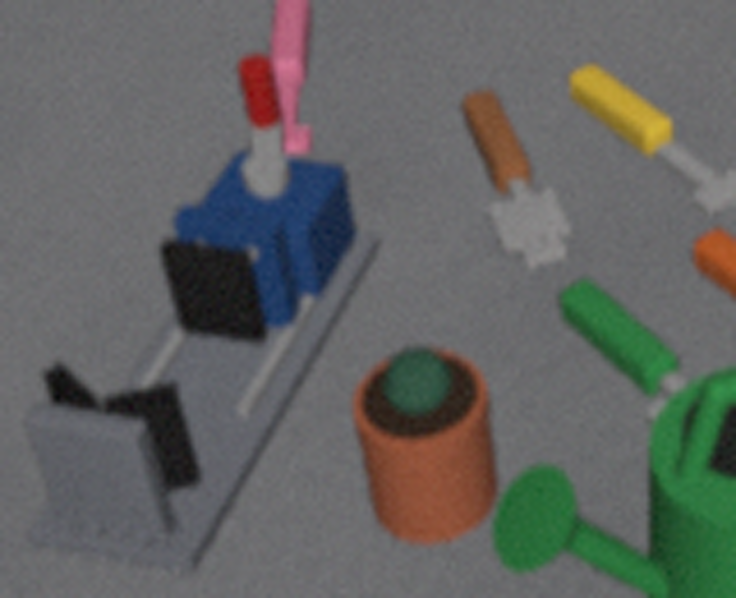

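Crop3 shows the clamp with an empty bed and open pad, and the knob at crop (258,90), with the pot beside it at (425,440). I'll write a planner that turns waypoints into rows, then do the pot first.

```bash
cat >> h.py <<'E'
def pose():
    s=sensors.sense(); X=Rn.from_rotvec(s["tool_rot"]).as_matrix(); return np.array(s["tool_pos"]),np.degrees(np.arctan2(X[1,0],X[0,0])),np.degrees(np.arccos(-X[2,2]))
def plan(wps,tail=0,start=None):
    """wps: (x,y,z,phi,closure,maxstep). prints rows, 20 per call"""
    p,f,t=pose()
    if start is not None: p=np.array(start,float)
    rows=[]
    for x,y,z,ph,g,ms in wps:
        T=np.array([x,y,z],float); dphi=(ph-f+180)%360-180
        n=int(max(np.ceil(np.linalg.norm(T-p)/ms-1e-6),np.ceil(abs(dphi)/5-.02),1))
        P0,F0=p.copy(),f
        for i in range(1,n+1):
            goal=P0+(T-P0)*i/n; gf=F0+dphi*i/n
            a=np.radians(f); B=np.array([[np.cos(a),np.sin(a),0],[np.sin(a),-np.cos(a),0],[0,0,-1]])
            s=np.round(B.T@(goal-p)/500,3); r=round(float(np.clip(-(gf-f)/5,-1,1)),2)
            rows.append([[0,0,r],s.tolist(),g]); p=p+B@s*500; f=f-5*r
    if tail: rows+= [[[0,0,0],[0,0,0],wps[-1][4]]]*tail
    for i in range(0,len(rows),20): print(str(rows[i:i+20]).replace(" ","").replace("0.0,","0,").replace("0.0]","0]"),"\n")
E
python3 - <<'E'
from h import *
print(bot.nose_length,pose())
plan([(450,-470,216,80,0,50),(644.5,-282,200,136.3,0,50),(644.5,-282,120,136.3,0,40)])
E
```

```text
22.0 (array([ 193.28261412, -541.56697778,  216.33267446]), np.float64(19.639530722975824), np.float64(0.005639102031687672))
[[[0,0,-0.93],[0.041,0.003,0],0],[[0,0,-0.93],[0.04,0.006,0],0],[[0,0,-0.93],[0.04,0.01,0],0],[[0,0,-0.92],[0.039,0.012,0],0],[[0,0,-0.93],[0.038,0.016,0],0],[[0,0,-0.93],[0.037,0.019,0],0],[[0,0,-0.93],[0.034,0.022,0],0],[[0,0,-0.93],[0.033,0.024,0],0],[[0,0,-0.93],[0.031,0.027,0],0],[[0,0,-0.93],[0.029,0.029,0.001],0],[[0,0,-0.92],[0.026,0.032,-0],0],[[0,0,-0.93],[0.023,0.034,-0],0],[[0,0,-0.93],[0.021,0.035,-0],0],[[0,0,-0.94],[0.036,0.026,0.003],0],[[0,0,-0.94],[0.035,0.03,0.002],0],[[0,0,-0.94],[0.031,0.032,0.003],0],[[0,0,-0.93],[0.029,0.035,0.003],0],[[0,0,-0.94],[0.026,0.036,0.002],0],[[0,0,-0.94],[0.023,0.039,0.003],0],[[0,0,-0.94],[0.02,0.041,0.002],0]] 

[[[0,0,-0.94],[0.016,0.042,0.003],0],[[0,0,-0.94],[0.013,0.043,0.003],0],[[0,0,-0.94],[0.009,0.044,0.002],0],[[0,0,-0.93],[0.006,0.045,0.003],0],[[0,0,-0.94],[0.002,0.045,0.003],0],[[0,0,-0],[-0,-0,0.08],0],[[0,0,-0],[-0,-0,0.08],0]]
```

Request:
move_arm(series=[[[0,0,-0.93],[0.041,0.003,0],0],[[0,0,-0.93],[0.04,0.006,0],0],[[0,0,-0.93],[0.04,0.01,0],0],[[0,0,-0.92],[0.039,0.012,0],0],[[0,0,-0.93],[0.038,0.016,0],0],[[0,0,-0.93],[0.037,0.019,0],0],[[0,0,-0.93],[0.034,0.022,0],0],[[0,0,-0.93],[0.033,0.024,0],0],[[0,0,-0.93],[0.031,0.027,0],0],[[0,0,-0.93],[0.029,0.029,0],0],[[0,0,-0.92],[0.026,0.032,0],0],[[0,0,-0.93],[0.023,0.034,0],0],[[0,0,-0.93],[0.021,0.035,0],0],[[0,0,-0.94],[0.036,0.026,0.003],0],[[0,0,-0.94],[0.035,0.03,0.002],0],[[0,0,-0.94],[0.031,0.032,0.003],0],[[0,0,-0.93],[0.029,0.035,0.003],0],[[0,0,-0.94],[0.026,0.036,0.002],0],[[0,0,-0.94],[0.023,0.039,0.003],0],[[0,0,-0.94],[0.02,0.041,0.002],0]])

```text
t: 6.0
tool_pos: [564.1, -359.5, 207.1]
tool_rot: [-1.733, -2.62, 0.0]
ft_force: [-0.4, 0.6, 0.4]
width: 85.3
gripper_force: 0.0
```

Request:
move_arm(series=[[[0,0,-0.94],[0.016,0.042,0.003],0],[[0,0,-0.94],[0.013,0.043,0.003],0],[[0,0,-0.94],[0.009,0.044,0.002],0],[[0,0,-0.93],[0.006,0.045,0.003],0],[[0,0,-0.94],[0.002,0.045,0.003],0],[[0,0,0],[0,0,0],0],[[0,0,0],[0,0,0],0]])

```text
t: 6.7
tool_pos: [644.4, -281.5, 200.0]
tool_rot: [-1.169, -2.915, 0.001]
ft_force: [-0.7, -0.8, 0.0]
width: 85.3
gripper_force: 0.0
```

```bash
python3 - <<'E'
from h import *
print(pose())
plan([(644.5,-282,63,136.3,0,30)],tail=1)
E
```

```text
(array([ 644.4086396 , -281.48980369,  199.97460055]), np.float64(136.29313969288245), np.float64(0.036874601789450234))
[[[0,0,-0],[-0,-0,0.055],0],[[0,0,-0],[-0,-0,0.055],0],[[0,0,-0],[-0.001,-0,0.054],0],[[0,0,-0],[0,-0,0.055],0],[[0,0,-0],[0,-0.001,0.055],0],[[0,0,0],[0,0,0],0]]
```

Request:
move_arm(series=[[[0,0,0],[0,0,0.055],0],[[0,0,0],[0,0,0.055],0],[[0,0,0],[0,0,0.055],0],[[0,0,0],[0,0,0.055],0],[[0,0,0],[0,0,0.054],0],[[0,0,0],[0,0,0],0],[[0,0,0],[0,0,0],1],[[0,0,0],[0,0,0],1],[[0,0,0],[0,0,0],1],[[0,0,0],[0,0,0],1],[[0,0,0],[0,0,0],1],[[0,0,0],[0,0,0],1],[[0,0,0],[0,0,0],1],[[0,0,0],[0,0,0],1]])

```text
t: 8.1
tool_pos: [644.3, -281.8, 63.3]
tool_rot: [-1.169, -2.916, 0.0]
ft_force: [-0.2, -0.1, 0.3]
width: 0.4
gripper_force: 0.0
```

Request:
move_arm(series=[[[0,0,0],[0,0,-0.02],1],[[0,0,0],[0,0,-0.04],1],[[0,0,0],[0,0,-0.06],1],[[0,0,0],[0,0,-0.06],1],[[0,0,0],[0,0,-0.06],1],[[0,0,0],[0,0,0],1]])

```text
t: 8.7
tool_pos: [646.7, -283.2, 189.9]
tool_rot: [1.166, 2.907, -0.002]
ft_force: [1.1, -0.2, 0.1]
width: -0.2
gripper_force: 0.0
```

```bash
python3 - <<'E'
from h import *
p=pose(); print(p)
c=np.array([442.5,-289.5]); u=np.array([.723,-.691]); s=c+143*u; print(s)
plan([(*s,183,136.3,1,45),(*s,90,136.3,1,25),(*s,76.5,136.3,1,5)],tail=1)
C=camera("scene"); cv2.imwrite("pics/s1.png",cv2.resize(C["image"][150:350,60:300],(720,600),interpolation=cv2.INTER_CUBIC))
E
```

```text
(array([ 646.66808871, -283.15804735,  189.93057906]), np.float64(136.29548587447545), np.float64(0.5529736575938062))
[ 545.889 -388.313]
[[[0,0,-0],[0,-0.073,0.003],1],[[0,0,-0],[0,-0.073,0.004],1],[[0,0,-0],[0,-0.072,0.003],1],[[0,0,-0],[0,-0.073,0.004],1],[[0,0,-0],[0,-0,0.046],1],[[0,0,-0],[0,-0,0.047],1],[[0,0,-0],[0,-0,0.046],1],[[0,0,-0],[0,-0,0.047],1],[[0,0,-0],[0,-0,0.009],1],[[0,0,-0],[0,-0,0.009],1],[[0,0,-0],[0,-0,0.009],1],[[0,0,0],[0,0,0],1]]
```

View pics/s1.png

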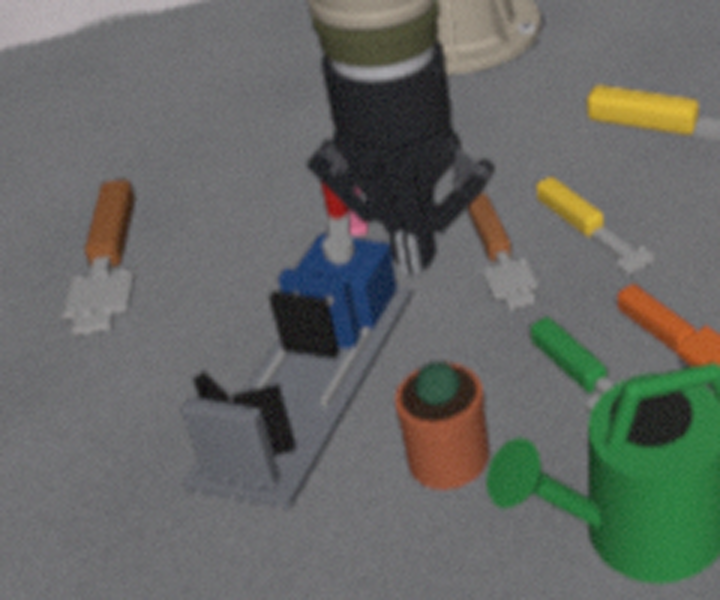

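The gripper closed on nothing: width is 0 and the pot is still at crop (440,430), untouched. I'll check where the tool tip projects against where it appears.

```bash
python3 - <<'E'
from h import *
p=pose()[0]; S=camera("scene");T=camera("top")
tip=p-[0,0,22]
print("tip proj",proj(S,tip),proj(T,tip))
print("pot rim proj",proj(S,(644.5,-282,75)),proj(T,(644.5,-282,75)))
cv2.imwrite("pics/t2.png",cv2.resize(T["image"][130:280,270:470],(800,600),interpolation=cv2.INTER_CUBIC))
print(tri(S,(196.5,237),T,proj(T,tip)), {k:np.round(v,3) for k,v in sensors.sense().items()})
E
```

```text
tip proj [200.63070573 251.9690862 ] [381.19617995 160.63429366]
pot rim proj [205.38215384 280.14500986] [373.29547056 167.69764533]
(array([ 636.86124608, -278.60511437,  199.72949603]), np.float64(10.011784846803675)) {'t': np.float64(8.85), 'qpos': array([-0.526,  0.585,  0.386,  1.371, -0.   ,  0.237]), 'qd': array([-0.   ,  0.019, -0.03 , -0.005, -0.   , -0.   ]), 'joint_efforts': array([ 3.4000e-02, -6.4392e+01,  3.1212e+01,  1.3000e-02,  0.0000e+00,
        0.0000e+00]), 'tool_pos': array([ 644.279, -281.841,  183.47 ]), 'tool_rot': array([ 1.169,  2.916, -0.   ]), 'ft_force': array([0.579, 1.182, 0.195]), 'torque': array([0.017, 0.02 , 0.018]), 'gripper_force': np.float64(0.0), 'width': np.float64(-0.323)}
```

View pics/t2.png

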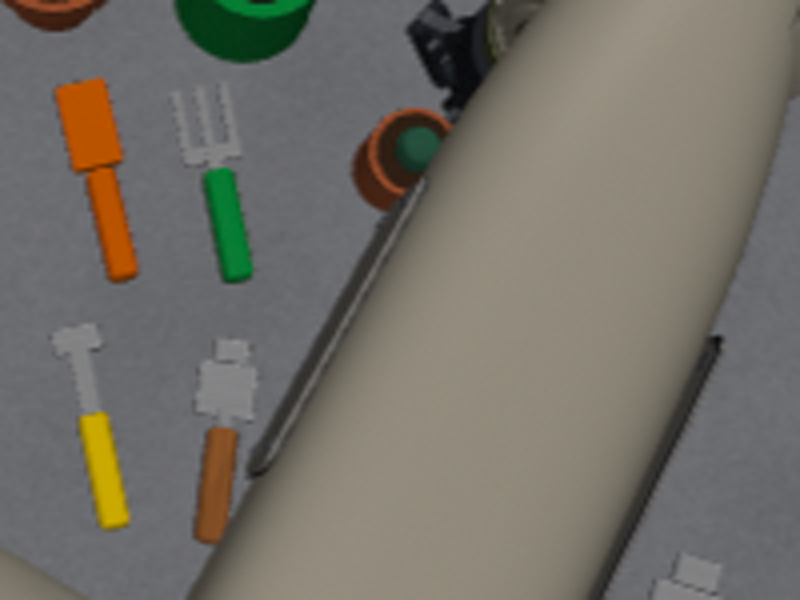

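t2 shows the pot at crop (405,150), still upright, with the arm partly covering it. Next I'll compare the predicted tip with the pictures from the start pose and from now.

```bash
python3 - <<'E'
from h import *
S=camera("scene");T=camera("top")
p0=np.array([193.27,-541.6,216.3]); a=np.radians(19.64-90); y=np.array([np.cos(a),np.sin(a),0])
for s in(1,-1):
  for dz in(-22,-9): 
    X=p0+[0,0,dz]+s*45*y; print("start tip",s,dz,X.round(),(proj(S,X)/.7).round(),(proj(T,X)/.7).round())
print("base",(proj(S,(0,0,0))/.7).round(),(proj(T,(0,0,0))/.7).round())
p=pose()[0];print(p)
for z in(40,168,190): print(atz(S,(196.7,238.3),z))
import glob
A=cv2.imread("pics/scene0.png");B=cv2.imread("pics/top0.png")
W=np.hstack([cv2.resize(A[120:280,0:180],(400,356)),cv2.resize(B[440:600,640:800],(356,356))])
W2=np.hstack([cv2.resize(S["image"][150:290,110:270],(400,350)),cv2.resize(T["image"][100:200,330:430],(350,350))])
W2=cv2.resize(W2,(W.shape[1],350)); cv2.imwrite("pics/cmp.png",cv2.resize(np.vstack([W,W2]),(640,598)))
E
```

```text
start tip 1 -22 [ 208. -584.  194.] [ 35. 266.] [731. 469.]
start tip 1 -9 [ 208. -584.  207.] [ 32. 260.] [736. 470.]
start tip -1 -22 [ 178. -499.  194.] [ 84. 246.] [684. 487.]
start tip -1 -9 [ 178. -499.  207.] [ 82. 240.] [688. 489.]
base [301. 227.] [401. 558.]
[ 643.66846964 -281.49747108  182.00599062]
[ 454.7223205  -232.57189674   40.        ]
[ 601.81391512 -273.89441908  168.        ]
[ 627.09528294 -280.99672761  190.        ]
```

View pics/cmp.png

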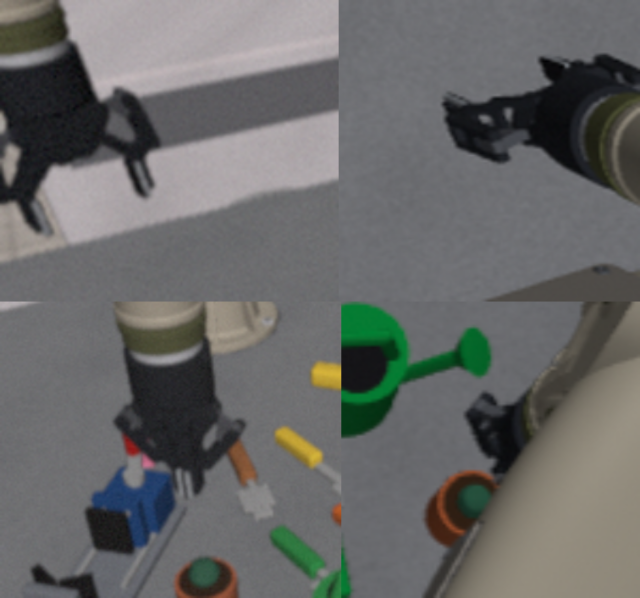

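```bash
python3 - <<'E'
from h import *
S=camera("scene");T=camera("top")
print(tri(S,(55.3,155.4),T,(489.3,347.2)),tri(S,(15.4,170.1),T,(525.7,334)))
print(tri(S,(197.4,240),T,(385,157)),pose()[0])
# FK hints
s=sensors.sense();print(s["qpos"],s["tool_pos"],s["width"])
E
```

```text
(array([ 177.33244712, -495.39556891,  244.69264171]), np.float64(6.288775389203907)) (array([ 204.64909519, -588.31718274,  242.00410607]), np.float64(0.9322853577300216))
(array([ 647.20196202, -284.64054011,  201.77375324]), np.float64(2.20858651070529)) [ 643.63700889 -281.48240266  181.83438919]
[-5.26370950e-01  5.85964141e-01  3.84006856e-01  1.37132758e+00
 -5.49598939e-05  2.36552326e-01] [ 643.63700889 -281.48240266  181.83438919] 0.09152872314738235
```

Both views put the tool tip about 40 mm higher than the reported TCP implies, while the horizontal position agrees. I'll check this by touching bare ledge gently.

```bash
python3 - <<'E'
from h import *
plan([(530,-200,150,136.3,1,45),(530,-200,40,136.3,1,30)],tail=2)
E
```

```text
[[[0,0,-0],[0.069,-0.01,0.016],1],[[0,0,-0],[0.069,-0.01,0.016],1],[[0,0,-0],[0.07,-0.009,0.016],1],[[0,0,-0],[0.069,-0.01,0.016],1],[[0,0,-0],[-0,-0,0.055],1],[[0,0,-0],[-0,-0,0.055],1],[[0,0,-0],[-0,-0,0.055],1],[[0,0,-0],[-0,-0,0.055],1],[[0,0,0],[0,0,0],1],[[0,0,0],[0,0,0],1]]
```

Request:
move_arm(series=[[[0,0,0],[0.069,-0.01,0.016],1],[[0,0,0],[0.069,-0.01,0.016],1],[[0,0,0],[0.07,-0.009,0.016],1],[[0,0,0],[0.069,-0.01,0.016],1],[[0,0,0],[0,0,0.055],1],[[0,0,0],[0,0,0.055],1],[[0,0,0],[0,0,0.055],1],[[0,0,0],[0,0,0.055],1],[[0,0,0],[0,0,0],1],[[0,0,0],[0,0,0],1]])

```text
t: 10.05
tool_pos: [530.0, -199.9, 40.9]
tool_rot: [-1.169, -2.914, -0.0]
ft_force: [0.3, -0.6, 0.9]
width: 0.0
gripper_force: 0.0
```

```bash
python3 - <<'E'
from h import *
S=camera("scene");print(pose())
I=S["image"]; p=pose()[0]; 
for d in(22,0,-20): print(d,proj(S,p-[0,0,d]))
q=proj(S,p).astype(int); print(q)
cv2.imwrite("pics/tip.png",cv2.resize(I[q[1]-40:q[1]+40,q[0]-50:q[0]+50],(500,400),interpolation=cv2.INTER_CUBIC))
E
```

```text
(array([ 531.05332859, -200.42688678,   41.99710699]), np.float64(136.29124814536226), np.float64(0.022066479631354))
22 [219.60122907 255.79549441]
0 [218.83292638 249.73471492]
-20 [218.11781821 244.09356199]
[218 249]
```

View pics/tip.png

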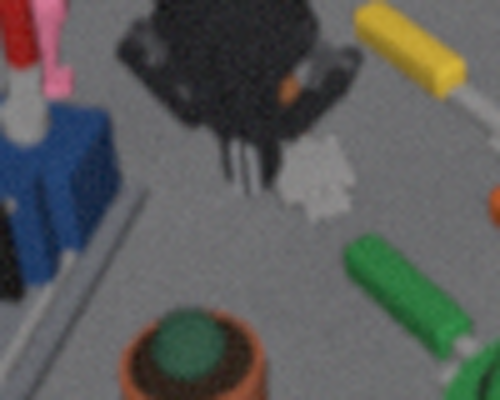

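The tip (crop (248,193)) sits at roughly z≈50, not 18. Touching down will give the exact offset.

Request:
move_arm(series=[[[0,0,0],[0,0,0.02],1],[[0,0,0],[0,0,0.02],1],[[0,0,0],[0,0,0],1],[[0,0,0],[0,0,0],1]])

```text
t: 10.5
tool_pos: [530.5, -200.1, 21.1]
tool_rot: [-1.169, -2.915, -0.0]
ft_force: [0.4, -0.2, 0.8]
width: -0.3
gripper_force: 0.0
```

```bash
python3 -c "
from h import *
print(pose()[0],sensors.sense()['ft_force'])"
```

```text
[ 530.45109447 -200.0964372    21.05483192] [ 0.3621956  -0.23838344  0.79994665]
```

Request:
move_arm(series=[[[0,0,0],[0,0,0.01],1],[[0,0,0],[0,0,0.01],1],[[0,0,0],[0,0,0],1],[[0,0,0],[0,0,0],1]])

```text
t: 10.9
tool_pos: [530.6, -200.2, 11.1]
tool_rot: [-1.169, -2.915, 0.0]
ft_force: [-0.3, -0.6, 0.5]
width: 0.1
gripper_force: 0.0
```

Request:
move_arm(series=[[[0,0,0],[0,0,0.008],1],[[0,0,0],[0,0,0],1],[[0,0,0],[0,0,0],1]])

```text
t: 11.2
tool_pos: [530.6, -200.2, 7.2]
tool_rot: [-1.169, -2.916, 0.0]
ft_force: [-0.6, -0.2, 0.3]
width: 0.1
gripper_force: 0.0
```

Request:
move_arm(series=[[[0,0,0],[0,0,0.008],1],[[0,0,0],[0,0,0],1],[[0,0,0],[0,0,0],1]])

```text
t: 11.5
tool_pos: [530.5, -200.2, 3.1]
tool_rot: [-1.169, -2.915, 0.0]
ft_force: [0.2, -0.5, 0.5]
width: 0.2
gripper_force: 0.0
```

Request:
move_arm(series=[[[0,0,0],[0,0,0.008],1],[[0,0,0],[0,0,0],1],[[0,0,0],[0,0,0],1]])

```text
t: 11.8
tool_pos: [530.6, -200.2, -0.9]
tool_rot: [-1.169, -2.915, 0.0]
ft_force: [-0.2, 0.6, -0.3]
width: 0.1
gripper_force: 0.0
```

Request:
move_arm(series=[[[0,0,0],[0,0,0.006],1],[[0,0,0],[0,0,0],1],[[0,0,0],[0,0,0],1]])

```text
t: 12.1
tool_pos: [530.6, -200.2, -3.8]
tool_rot: [-1.169, -2.916, 0.0]
ft_force: [0.1, -0.3, -1.1]
width: 0.3
gripper_force: 0.0
```

Request:
move_arm(series=[[[0,0,0],[0,0,0.006],1],[[0,0,0],[0,0,0],1],[[0,0,0],[0,0,0],1]])

```text
t: 12.4
tool_pos: [530.6, -200.2, -6.8]
tool_rot: [-1.169, -2.916, 0.0]
ft_force: [0.8, 0.3, -0.5]
width: 0.0
gripper_force: 0.0
```

Request:
move_arm(series=[[[0,0,0],[0,0,0.006],1],[[0,0,0],[0,0,0],1],[[0,0,0],[0,0,0],1]])

```text
t: 12.7
tool_pos: [530.6, -200.2, -9.9]
tool_rot: [-1.169, -2.916, 0.0]
ft_force: [-0.2, 0.4, 0.5]
width: 0.2
gripper_force: 0.0
```

Request:
move_arm(series=[[[0,0,0],[0,0,0.005],1],[[0,0,0],[0,0,0],1],[[0,0,0],[0,0,0],1]])

```text
t: 13.0
tool_pos: [530.6, -200.2, -12.3]
tool_rot: [-1.169, -2.916, 0.0]
ft_force: [-0.7, -0.1, 0.1]
width: -0.1
gripper_force: 0.0
```

Request:
move_arm(series=[[[0,0,0],[0,0,0.005],1],[[0,0,0],[0,0,0],1],[[0,0,0],[0,0,0],1]])

```text
t: 13.3
tool_pos: [530.7, -200.2, -14.8]
tool_rot: [-1.169, -2.916, 0.0]
ft_force: [1.0, 0.8, 0.4]
width: -0.0
gripper_force: 0.0
```

Request:
move_arm(series=[[[0,0,0],[0,0,0.005],1],[[0,0,0],[0,0,0],1],[[0,0,0],[0,0,0],1]])

```text
t: 13.6
tool_pos: [530.8, -200.3, -15.0]
tool_rot: [1.169, 2.915, -0.001]
ft_force: [-4.8, 2.5, 17.4]
width: -0.0
gripper_force: 8.7
```

Request:
move_arm(series=[[[0,0,0],[0,0,0.005],1],[[0,0,0],[0,0,0],1],[[0,0,0],[0,0,0],1]])

```text
t: 13.9
tool_pos: [530.9, -200.3, -15.1]
tool_rot: [1.168, 2.914, -0.001]
ft_force: [-11.3, 5.2, 35.9]
width: -0.1
gripper_force: 17.8
```

```bash
python3 - <<'E'
from h import *
S=camera("scene");print(pose())
I=S["image"]; p=pose()[0]; q=np.array([218,249])
for z in(0,10,20,30): print(z,proj(S,[p[0],p[1],z]))
cv2.imwrite("pics/tip2.png",cv2.resize(I[q[1]-30:q[1]+30,q[0]-40:q[0]+40],(560,420),interpolation=cv2.INTER_CUBIC))
E
```

```text
(array([ 530.85813287, -200.30332248,  -15.08604512]), np.float64(136.30440475537057), np.float64(0.12550660726003277))
0 [220.29539414 261.11766267]
10 [219.95621242 258.44116951]
20 [219.61327049 255.73500443]
30 [219.26650548 252.99867128]
```

View pics/tip2.png

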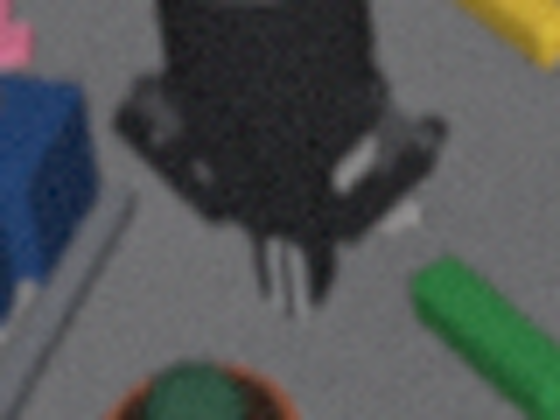

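The tips touch the ledge at reported z = −15, so true TCP z = reported + 37. I'll correct for that from here on and retry the pot.

```bash
sed -i 's/return np.array(s\["tool_pos"\]),np/return np.array(s["tool_pos"])+[0,0,37],np/' h.py; python3 - <<'E'
from h import *
print(pose()[0])
plan([(531,-200,180,136.3,0,40),(644.5,-282,180,136.3,0,50)]); plan([(644.5,-282,63,136.3,0,30)],start=(644.5,-282,180))
c=np.array([442.5,-289.5]); u=np.array([.723,-.691]); s=c+143*u; print(s)
plan([(*s,183,136.3,1,45),(*s,90,136.3,1,25),(*s,76.5,136.3,1,5)],tail=1,start=(644.5,-282,183))
E
```

```text
[ 530.85813287 -200.30332248   21.91395488]
[[[0,0,0],[0,0,-0.079],0],[[0,0,0],[0,0,-0.079],0],[[0,0,0],[0,0,-0.079],0],[[0,0,0],[0,0.001,-0.079],0],[[0,0,0],[-0.092,0.013,-0],0],[[0,0,0],[-0.093,0.012,-0],0],[[0,0,0],[-0.092,0.013,-0],0]] 

[[[0,0,0],[0,0,0.058],0],[[0,0,0],[0,0,0.059],0],[[0,0,0],[0,0,0.058],0],[[0,0,0],[0,0,0.059],0]] 

[ 545.889 -388.313]
[[[0,0,0],[-0.001,-0.072,0],1],[[0,0,0],[-0.001,-0.073,0],1],[[0,0,0],[-0.001,-0.072,0],1],[[0,0,0],[-0.001,-0.073,0],1],[[0,0,0],[-0,0,0.046],1],[[0,0,0],[-0,0,0.047],1],[[0,0,0],[-0,0,0.046],1],[[0,0,0],[-0,0,0.047],1],[[0,0,0],[-0,0,0.009],1],[[0,0,0],[-0,0,0.009],1],[[0,0,0],[-0,0,0.009],1],[[0,0,0],[0,0,0],1]]
```

Request:
move_arm(series=[[[0,0,0],[0,0,-0.08],0],[[0,0,0],[0,0,-0.08],0],[[0,0,0],[0,0,-0.08],0],[[0,0,0],[0,0,-0.08],0],[[0,0,0],[-0.092,0.013,0],0],[[0,0,0],[-0.093,0.012,0],0],[[0,0,0],[-0.092,0.013,0],0],[[0,0,0],[0,0,0],0],[[0,0,0],[0,0,0],0]])

```text
t: 14.85
tool_pos: [643.8, -282.5, 138.1]
tool_rot: [-1.169, -2.913, -0.001]
ft_force: [-0.5, 0.6, -0.3]
width: 85.6
gripper_force: 0.0
```

Request:
move_arm(series=[[[0,0,0],[0,0,0.058],0],[[0,0,0],[0,0,0.058],0],[[0,0,0],[0,0,0.058],0],[[0,0,0],[0,0,0.054],0],[[0,0,0],[0,0,0],0],[[0,0,0],[0,0,0],0],[[0,0,0],[0,0,0],1],[[0,0,0],[0,0,0],1],[[0,0,0],[0,0,0],1],[[0,0,0],[0,0,0],1],[[0,0,0],[0,0,0],1],[[0,0,0],[0,0,0],1]])

```text
t: 16.05
tool_pos: [645.7, -282.8, 29.5]
tool_rot: [1.167, 2.912, -0.001]
ft_force: [0.3, 2.0, 6.2]
width: 64.2
gripper_force: 67.8
```

Request:
move_arm(series=[[[0,0,0],[0,0,-0.02],1],[[0,0,0],[0,0,-0.04],1],[[0,0,0],[0,0,-0.06],1],[[0,0,0],[0,0,-0.06],1],[[0,0,0],[0,0,-0.06],1],[[0,0,0],[0,0,0],1],[[0,0,0],[0,0,0],1]])

```text
t: 16.75
tool_pos: [644.2, -282.4, 146.8]
tool_rot: [1.169, 2.915, -0.001]
ft_force: [0.7, 0.2, -4.4]
width: 64.7
gripper_force: 67.1
```

```bash
python3 - <<'E'
from h import *
p=pose()[0]; print(p,sensors.sense()["ft_force"],sensors.sense()["width"])
S=camera("scene"); I=S["image"]; T=camera("top")
# terracotta mask bottom
hsv=cv2.cvtColor(I,cv2.COLOR_BGR2HSV)
for n in("scene","top"):
  for r in nets.outline_of(n,"pot")[:2]: print(n,r["p"],r["rect"])
  for r in nets.spot_point(n,"pot")[:2]: print(n,r["p"],r["point"])
for z in(80,100,110,120): print(z,proj(S,[p[0],p[1],z]),proj(S,[p[0]+23,p[1]-23,z]))
cv2.imwrite("pics/held.png",cv2.resize(I[190:320,130:290],(736,598),interpolation=cv2.INTER_CUBIC))
E
```

```text
[ 644.2095956  -282.43841503  183.80612954] [ 0.67133326  0.23919796 -4.38982252] 64.65547258224584
scene 0.59 [182.2, 230.2, 35.5, 46.3]
scene 0.86 [201.6, 265.6]
top 0.67 [365.2, 152.7, 13.7, 23.3]
top 0.55 [377.7, 167.5]
80 [204.91041469 278.6386078 ] [199.33938687 289.0417267 ]
100 [203.90803148 272.53929271] [198.23345825 282.90633519]
110 [203.39697799 269.42962747] [197.66929805 279.77652766]
120 [202.87917629 266.27890059] [197.09747105 276.60418683]
```

View pics/held.png

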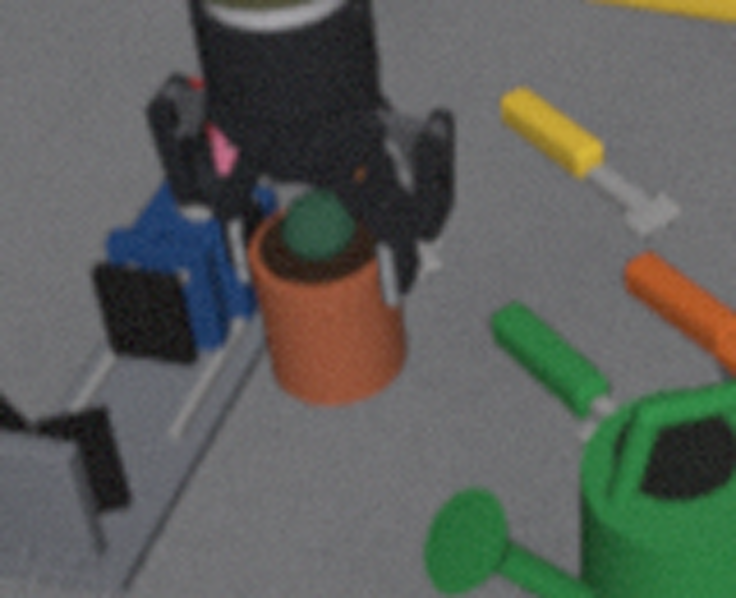

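The pot is held upright at crop (335,300), with its foot about 61 mm below the TCP. Carrying it to the clamp.

Request:
move_arm(series=[[[0,0,0],[-0.001,-0.072,0],1],[[0,0,0],[-0.001,-0.072,0],1],[[0,0,0],[-0.001,-0.072,0],1],[[0,0,0],[-0.001,-0.072,0],1],[[0,0,0],[0,0,0],1],[[0,0,0],[0,0,0.05],1],[[0,0,0],[0,0,0.05],1],[[0,0,0],[0,0,0.05],1],[[0,0,0],[0,0,0.05],1],[[0,0,0],[0,0,0.01],1],[[0,0,0],[0,0,0],1],[[0,0,0],[0,0,0],1]])

```text
t: 18.25
tool_pos: [546.1, -387.5, 41.5]
tool_rot: [-1.169, -2.916, -0.0]
ft_force: [0.1, 0.0, -3.4]
width: 64.7
gripper_force: 72.9
```

Request:
move_arm(series=[[[0,0,0],[0,0,0.006],1],[[0,0,0],[0,0,0],1],[[0,0,0],[0,0,0],1]])

```text
t: 18.55
tool_pos: [546.9, -388.3, 39.8]
tool_rot: [1.168, 2.913, -0.001]
ft_force: [0.5, 0.1, 4.2]
width: 64.3
gripper_force: 73.4
```

Request:
move_arm(series=[[[0,0,0],[0,0,0],0],[[0,0,0],[0,0,0],0],[[0,0,0],[0,0,0],0],[[0,0,0],[0,0,0],0],[[0,0,0],[0,0,-0.03],0],[[0,0,0],[0,0,-0.06],0],[[0,0,0],[0,0,-0.08],0],[[0,0,0],[0,0,-0.08],0],[[0,0,0],[0,0,-0.08],0],[[0,0,0],[0.092,-0.009,0],0],[[0,0,0],[0.092,-0.009,0],0],[[0,0,0],[0.092,-0.009,0],0],[[0,0,0],[0.092,-0.009,0],0],[[0,0,0],[0,0,0],0],[[0,0,0],[0,0,0],0]])

```text
t: 20.05
tool_pos: [399.9, -273.0, 203.7]
tool_rot: [1.169, 2.915, -0.001]
ft_force: [0.2, -0.9, 1.0]
width: 85.6
gripper_force: 0.0
```

```bash
python3 - <<'E'
from h import *
p=pose()[0]; print(p)
S=camera("scene"); T=camera("top")
def best(n,k):
  r=nets.spot_point(n,k); return [(np.round(x["point"],1).tolist(),round(x["p"],2)) for x in r[:2]]
for k in("pot","seat","clamp","crank_axis","crank_knob"): print(k,best("scene",k),best("top",k))
print("expected pot", proj(S,(546.9,-388.3,12)),proj(T,(546.9,-388.3,12)))
plan([(401.2,-274,117,136.3,0,30)],tail=1)
E
```

```text
[ 399.85634758 -272.96711784  240.74897388]
pot [([151.2, 293.4], 0.92)] [([404.2, 204.8], 0.89)]
seat [([152.3, 292.2], 0.74)] [([408.8, 198.2], 0.98), ([339.4, 249.2], 0.67)]
clamp [([151.1, 292.4], 0.85)] [([406.5, 197.6], 0.9)]
crank_axis [([170.1, 224.1], 0.89)] [([383.4, 235.6], 0.91)]
crank_knob [([171.7, 214.9], 0.56)] [([377.2, 257.2], 0.51)]
expected pot [152.69693038 289.50470041] [404.76058163 202.66540908]
[[[0,0,-0],[-0,0,0.049],0],[[0,0,-0],[-0.001,0,0.049],0],[[0,0,-0],[0,0,0.05],0],[[0,0,-0],[-0,0,0.049],0],[[0,0,-0],[-0,0,0.049],0],[[0,0,0],[0,0,0],0]]
```

Request:
move_arm(series=[[[0,0,0],[-0.001,0,0.05],0],[[0,0,0],[0,0,0.05],0],[[0,0,0],[0,0,0.05],0],[[0,0,0],[0,0,0.05],0],[[0,0,0],[0,0,0.047],0],[[0,0,0],[0,0,0],0],[[0,0,0],[0,0,0],0.5],[[0,0,0],[0,0,0],1],[[0,0,0],[0,0,0],1],[[0,0,0],[0,0,0],1],[[0,0,0],[0,0,0],1],[[0,0,0],[0,0,0],1],[[0,0,0],[0,0,0],1]])

```text
t: 21.95
tool_pos: [401.1, -274.5, 80.8]
tool_rot: [1.169, 2.914, -0.002]
ft_force: [-1.5, -0.2, 6.6]
width: 18.4
gripper_force: 58.4
```

```bash
cat > crank.py <<'E'
from h import *
import sys
# circle rows: a0, step deg (cw positive), n ; commanded pos relative to circle
c=np.array([442.5,-289.5]); 
def circ(step,n,cl=1,r=45,c=c):
    p=pose()[0][:2]; a=np.degrees(np.arctan2(*(p-c)[::-1])); f=np.radians(pose()[1]); B=np.array([[np.cos(f),np.sin(f)],[np.sin(f),-np.cos(f)]])
    print("angle",a,"r",np.linalg.norm(p-c)); rows=[]
    for i in range(1,n+1):
        t=np.radians(a-step*i); g=c+r*np.array([np.cos(t),np.sin(t)]); s=np.round(B.T@(g-p)/500,3); p=p+B@s*500; rows.append([[0,0,0],[*s.tolist(),0],cl])
    for i in range(0,len(rows),20): print(str(rows[i:i+20]).replace(" ","").replace("0.0,","0,"),"\n")
E
python3 -c "
from crank import *
print(pose(),sensors.sense()['ft_force'],sensors.sense()['width'])
circ(-12.5,6)"
```

```text
(array([ 401.12900042, -274.5244884 ,  117.80709998]), np.float64(136.2820654618351), np.float64(0.10633766274501853)) [-1.52332254 -0.15973662  6.61993033] 18.390687208947202
angle 160.1007116434397 r 43.9980176105042
[[[0,0,0],[-0.008,-0.018,0],1],[[0,0,0],[-0.013,-0.014,0],1],[[0,0,0],[-0.016,-0.011,0],1],[[0,0,0],[-0.018,-0.008,0],1],[[0,0,0],[-0.02,-0.003,0],1],[[0,0,0],[-0.019,0.001,0],1]]
```

Request:
move_arm(series=[[[0,0,0],[-0.008,-0.018,0],1],[[0,0,0],[-0.013,-0.014,0],1],[[0,0,0],[-0.016,-0.011,0],1],[[0,0,0],[-0.018,-0.008,0],1],[[0,0,0],[-0.02,-0.003,0],1],[[0,0,0],[-0.019,0.001,0],1],[[0,0,0],[0,0,0],1],[[0,0,0],[0,0,0],1]])

```text
t: 22.75
tool_pos: [417.3, -328.0, 80.9]
tool_rot: [1.17, 2.913, -0.005]
ft_force: [0.3, -4.5, 4.4]
width: 18.5
gripper_force: 58.7
```

```bash
python3 -c "
from crank import *
print(sensors.sense()['ft_force'])
circ(-5,12)"
```

```text
[ 0.28294891 -4.47459925  4.42177397]
angle -123.24393946354971 r 46.027104700460654
[[[0,0,0],[-0.007,0.004,0],1],[[0,0,0],[-0.008,0.002,0],1],[[0,0,0],[-0.007,0.003,0],1],[[0,0,0],[-0.007,0.004,0],1],[[0,0,0],[-0.006,0.004,0],1],[[0,0,0],[-0.007,0.005,0],1],[[0,0,0],[-0.005,0.005,0],1],[[0,0,0],[-0.006,0.006,0],1],[[0,0,0],[-0.004,0.007,0],1],[[0,0,0],[-0.005,0.006,0],1],[[0,0,0],[-0.003,0.007,0],1],[[0,0,0],[-0.003,0.007,0],1]]
```

Request:
move_arm(series=[[[0,0,0],[-0.007,0.004,0],1],[[0,0,0],[-0.008,0.002,0],1],[[0,0,0],[0,0,0],1]])

```text
t: 23.05
tool_pos: [423.6, -331.6, 80.9]
tool_rot: [1.172, 2.914, -0.009]
ft_force: [-5.1, -6.6, 5.8]
width: 18.3
gripper_force: 58.7
```

Request:
move_arm(series=[[[0,0,0],[-0.007,0.003,0],1],[[0,0,0],[0,0,0],1]])

```text
t: 23.25
tool_pos: [427.2, -333.1, 81.0]
tool_rot: [1.172, 2.913, -0.009]
ft_force: [-4.4, -7.3, 5.1]
width: 18.2
gripper_force: 58.7
```

Request:
move_arm(series=[[[0,0,0],[-0.006,0.004,0],1],[[0,0,0],[-0.006,0.004,0],1],[[0,0,0],[0,0,0],1]])

```text
t: 23.55
tool_pos: [434.8, -335.2, 81.0]
tool_rot: [1.171, 2.912, -0.011]
ft_force: [-3.9, -9.8, 2.8]
width: 18.6
gripper_force: 58.6
```

Request:
move_arm(series=[[[0,0,0],[-0.007,0.005,0],1],[[0,0,0],[0,0,0],1]])

```text
t: 23.75
tool_pos: [439.4, -335.8, 81.0]
tool_rot: [1.171, 2.912, -0.011]
ft_force: [-2.1, -9.4, 2.6]
width: 18.4
gripper_force: 58.6
```

Request:
move_arm(series=[[[0,0,0],[-0.005,0.006,0],1],[[0,0,0],[0,0,0],1]])

```text
t: 23.95
tool_pos: [443.6, -336.0, 81.1]
tool_rot: [1.171, 2.911, -0.012]
ft_force: [-2.4, -11.6, 2.2]
width: 18.1
gripper_force: 58.5
```

Request:
move_arm(series=[[[0,0,0],[-0.005,0.006,0],1],[[0,0,0],[0,0,0],1]])

```text
t: 24.15
tool_pos: [447.9, -335.6, 81.1]
tool_rot: [1.171, 2.91, -0.012]
ft_force: [-0.2, -12.5, 1.5]
width: 18.1
gripper_force: 58.5
```

Request:
move_arm(series=[[[0,0,0],[-0.004,0.006,0],1],[[0,0,0],[0,0,0],1]])

```text
t: 24.35
tool_pos: [451.7, -335.0, 81.1]
tool_rot: [1.17, 2.909, -0.012]
ft_force: [-0.2, -11.4, 0.9]
width: 18.1
gripper_force: 58.5
```

```bash
sed -i 's/442.5,-289.5/443,-291/' crank.py; python3 -c "
from crank import *
circ(-5,12)"
```

```text
angle -78.78682919015883 r 44.87756649219877
[[[0,0,0],[-0.004,0.006,0],1],[[0,0,0],[-0.004,0.007,0],1],[[0,0,0],[-0.003,0.008,0],1],[[0,0,0],[-0.002,0.007,0],1],[[0,0,0],[-0.002,0.008,0],1],[[0,0,0],[-0.001,0.008,0],1],[[0,0,0],[-0,0.007,0],1],[[0,0,0],[-0,0.008,0],1],[[0,0,0],[0.001,0.008,0],1],[[0,0,0],[0.002,0.008,0],1],[[0,0,0],[0.002,0.007,0],1],[[0,0,0],[0.003,0.008,0],1]]
```

Request:
move_arm(series=[[[0,0,0],[-0.004,0.006,0],1],[[0,0,0],[0,0,0],1]])

```text
t: 24.55
tool_pos: [455.5, -334.1, 81.2]
tool_rot: [1.17, 2.909, -0.011]
ft_force: [0.9, -11.5, -0.3]
width: 18.0
gripper_force: 58.6
```

Request:
move_arm(series=[[[0,0,0],[-0.004,0.007,0],1],[[0,0,0],[0,0,0],1]])

```text
t: 24.75
tool_pos: [459.7, -332.7, 81.1]
tool_rot: [1.169, 2.909, -0.01]
ft_force: [2.2, -10.6, 0.5]
width: 18.6
gripper_force: 58.6
```

Request:
move_arm(series=[[[0,0,0],[-0.003,0.008,0],1],[[0,0,0],[0,0,0],1]])

```text
t: 24.95
tool_pos: [463.9, -330.7, 81.2]
tool_rot: [1.169, 2.908, -0.009]
ft_force: [3.0, -10.0, -0.2]
width: 18.5
gripper_force: 58.6
```

Request:
move_arm(series=[[[0,0,0],[-0.002,0.007,0],1],[[0,0,0],[0,0,0],1]])

```text
t: 25.15
tool_pos: [467.3, -328.8, 81.2]
tool_rot: [1.168, 2.908, -0.009]
ft_force: [4.2, -9.6, -1.0]
width: 18.5
gripper_force: 58.6
```

Request:
move_arm(series=[[[0,0,0],[-0.002,0.008,0],1],[[0,0,0],[0,0,0],1]])

```text
t: 25.35
tool_pos: [470.9, -326.1, 81.1]
tool_rot: [1.168, 2.908, -0.007]
ft_force: [5.2, -8.8, -0.3]
width: 18.7
gripper_force: 58.6
```

Request:
move_arm(series=[[[0,0,0],[-0.001,0.008,0],1],[[0,0,0],[0,0,0],1]])

```text
t: 25.55
tool_pos: [474.2, -323.3, 81.1]
tool_rot: [1.168, 2.908, -0.006]
ft_force: [6.2, -7.1, -0.7]
width: 18.2
gripper_force: 58.7
```

Request:
move_arm(series=[[[0,0,0],[0,0.007,0],1],[[0,0,0],[0,0,0],1]])

```text
t: 25.75
tool_pos: [476.8, -320.6, 81.1]
tool_rot: [1.167, 2.908, -0.006]
ft_force: [6.0, -7.2, -0.5]
width: 18.3
gripper_force: 58.7
```

Request:
move_arm(series=[[[0,0,0],[0,0.008,0],1],[[0,0,0],[0,0,0],1]])

```text
t: 25.95
tool_pos: [479.5, -317.2, 81.1]
tool_rot: [1.167, 2.909, -0.005]
ft_force: [6.3, -6.4, 0.5]
width: 18.7
gripper_force: 58.7
```

```bash
python3 -c "
from crank import *
print(pose()[0],sensors.sense()['ft_force'])
circ(-5,8)"
```

```text
[ 479.47196534 -317.21308104  118.1206672 ] [ 6.32935258 -6.4268027   0.46973475]
angle -35.70550633287412 r 44.914695513807274
[[[0,0,0],[0.001,0.008,0],1],[[0,0,0],[0.002,0.007,0],1],[[0,0,0],[0.003,0.008,0],1],[[0,0,0],[0.003,0.007,0],1],[[0,0,0],[0.004,0.007,0],1],[[0,0,0],[0.005,0.006,0],1],[[0,0,0],[0.005,0.006,0],1],[[0,0,0],[0.006,0.005,0],1]]
```

Request:
move_arm(series=[[[0,0,0],[0.001,0.008,0],1],[[0,0,0],[0,0,0],1]])

```text
t: 26.15
tool_pos: [481.8, -313.6, 81.1]
tool_rot: [1.167, 2.909, -0.004]
ft_force: [5.4, -6.0, 1.1]
width: 18.5
gripper_force: 58.8
```

Request:
move_arm(series=[[[0,0,0],[0.002,0.007,0],1],[[0,0,0],[0,0,0],1]])

```text
t: 26.35
tool_pos: [483.2, -310.9, 81.1]
tool_rot: [1.167, 2.909, -0.006]
ft_force: [5.5, -7.0, -0.1]
width: 18.6
gripper_force: 58.9
```

Request:
move_arm(series=[[[0,0,0],[0.003,0.008,0],1],[[0,0,0],[0,0,0],1]])

```text
t: 26.55
tool_pos: [483.5, -310.5, 81.1]
tool_rot: [1.171, 2.908, -0.017]
ft_force: [-1.6, -16.8, -1.2]
width: 18.6
gripper_force: 59.1
```

Request:
move_arm(series=[[[0,0,0],[0.003,0.007,0],1],[[0,0,0],[0,0,0],1]])

```text
t: 26.75
tool_pos: [483.7, -310.1, 81.2]
tool_rot: [1.175, 2.907, -0.027]
ft_force: [-5.3, -26.6, -4.0]
width: 17.9
gripper_force: 59.3
```

The crank hit its stop (crank = 0) with the knob at about −26°, and the force rose purely along the tangent. So the wind is counted from here: 50.5 mm = 909° clockwise.

```bash
python3 -c "
from crank import *
circ(20,18)"
```

```text
angle -25.184204263643846 r 44.9434916599725
[[[0,0,0],[-0.005,-0.031,0],1],[[0,0,0],[0.006,-0.031,0],1],[[0,0,0],[0.016,-0.026,0],1],[[0,0,0],[0.025,-0.02,0],1],[[0,0,0],[0.029,-0.01,0],1],[[0,0,0],[0.032,0.001,0],1],[[0,0,0],[0.029,0.011,0],1],[[0,0,0],[0.023,0.021,0],1],[[0,0,0],[0.015,0.027,0],1],[[0,0,0],[0.005,0.031,0],1],[[0,0,0],[-0.006,0.031,0],1],[[0,0,0],[-0.016,0.026,0],1],[[0,0,0],[-0.025,0.02,0],1],[[0,0,0],[-0.029,0.01,0],1],[[0,0,0],[-0.031,-0.001,0],1],[[0,0,0],[-0.03,-0.011,0],1],[[0,0,0],[-0.023,-0.021,0],1],[[0,0,0],[-0.015,-0.027,0],1]]
```

Request:
move_arm(series=[[[0,0,0],[-0.01,-0.044,0],1],[[0,0,0],[0.006,-0.031,0],1],[[0,0,0],[0.016,-0.026,0],1],[[0,0,0],[0.025,-0.02,0],1],[[0,0,0],[0.029,-0.01,0],1],[[0,0,0],[0.032,0.001,0],1],[[0,0,0],[0.029,0.011,0],1],[[0,0,0],[0.023,0.021,0],1],[[0,0,0],[0.015,0.027,0],1],[[0,0,0],[0.005,0.031,0],1],[[0,0,0],[-0.006,0.031,0],1],[[0,0,0],[-0.016,0.026,0],1],[[0,0,0],[-0.025,0.02,0],1],[[0,0,0],[-0.029,0.01,0],1],[[0,0,0],[-0.031,-0.001,0],1],[[0,0,0],[-0.03,-0.011,0],1],[[0,0,0],[0,0,0],1],[[0,0,0],[0,0,0],1]])

```text
t: 28.55
tool_pos: [485.9, -277.7, 80.9]
tool_rot: [1.168, 2.911, -0.001]
ft_force: [6.0, -1.4, 4.8]
width: 18.5
gripper_force: 60.9
```

```bash
python3 -c "
from crank import *
print(sensors.sense()['ft_force'],sensors.sense()['width'],pose())
circ(20,20)"
```

```text
[ 5.99118507 -1.36082183  4.80498072] 18.542684891401287 (array([ 485.89460257, -277.66663966,  117.90968244]), np.float64(136.29024688905469), np.float64(0.2718380570153134))
angle 17.267337096108132 r 44.91909869806165
[[[0,0,0],[-0.024,-0.02,0],1],[[0,0,0],[-0.016,-0.026,0],1],[[0,0,0],[-0.006,-0.031,0],1],[[0,0,0],[0.005,-0.031,0],1],[[0,0,0],[0.015,-0.027,0],1],[[0,0,0],[0.023,-0.021,0],1],[[0,0,0],[0.029,-0.011,0],1],[[0,0,0],[0.032,-0,0],1],[[0,0,0],[0.029,0.01,0],1],[[0,0,0],[0.025,0.019,0],1],[[0,0,0],[0.016,0.027,0],1],[[0,0,0],[0.006,0.031,0],1],[[0,0,0],[-0.005,0.031,0],1],[[0,0,0],[-0.015,0.027,0],1],[[0,0,0],[-0.024,0.021,0],1],[[0,0,0],[-0.029,0.011,0],1],[[0,0,0],[-0.032,0,0],1],[[0,0,0],[-0.029,-0.01,0],1],[[0,0,0],[-0.024,-0.02,0],1],[[0,0,0],[-0.016,-0.026,0],1]]
```

Request:
move_arm(series=[[[0,0,0],[-0.024,-0.02,0],1],[[0,0,0],[-0.016,-0.026,0],1],[[0,0,0],[-0.006,-0.031,0],1],[[0,0,0],[0.005,-0.031,0],1],[[0,0,0],[0.015,-0.027,0],1],[[0,0,0],[0.023,-0.021,0],1],[[0,0,0],[0.029,-0.011,0],1],[[0,0,0],[0.032,0,0],1],[[0,0,0],[0.029,0.01,0],1],[[0,0,0],[0.025,0.019,0],1],[[0,0,0],[0.016,0.027,0],1],[[0,0,0],[0.006,0.031,0],1],[[0,0,0],[-0.005,0.031,0],1],[[0,0,0],[-0.015,0.027,0],1],[[0,0,0],[-0.024,0.021,0],1],[[0,0,0],[-0.029,0.011,0],1],[[0,0,0],[-0.032,0,0],1],[[0,0,0],[0,0,0],1],[[0,0,0],[0,0,0],1]])

```text
t: 30.45
tool_pos: [478.4, -263.3, 80.8]
tool_rot: [1.167, 2.913, 0.0]
ft_force: [4.3, 0.2, 6.6]
width: 18.2
gripper_force: 61.2
```

```bash
python3 -c "
from crank import *
print(sensors.sense()['ft_force'],sensors.sense()['width'])
circ(20,13)"
```

```text
[4.30359541 0.23839715 6.62442383] 18.169781094942227
angle 38.03915390097595 r 44.90360397709819
[[[0,0,0],[-0.03,-0.01,0],1],[[0,0,0],[-0.024,-0.019,0],1],[[0,0,0],[-0.017,-0.027,0],1],[[0,0,0],[-0.006,-0.03,0],1],[[0,0,0],[0.004,-0.031,0],1],[[0,0,0],[0.015,-0.028,0],1],[[0,0,0],[0.024,-0.02,0],1],[[0,0,0],[0.029,-0.012,0],1],[[0,0,0],[0.031,-0.001,0],1],[[0,0,0],[0.03,0.01,0],1],[[0,0,0],[0.024,0.019,0],1],[[0,0,0],[0.017,0.027,0],1],[[0,0,0],[0.006,0.03,0],1]]
```

Request:
move_arm(series=[[[0,0,0],[-0.03,-0.01,0],1],[[0,0,0],[-0.024,-0.019,0],1],[[0,0,0],[-0.017,-0.027,0],1],[[0,0,0],[-0.006,-0.03,0],1],[[0,0,0],[0.004,-0.031,0],1],[[0,0,0],[0.015,-0.028,0],1],[[0,0,0],[0.024,-0.02,0],1],[[0,0,0],[0.029,-0.012,0],1],[[0,0,0],[0.031,-0.001,0],1],[[0,0,0],[0.03,0.01,0],1],[[0,0,0],[0.024,0.019,0],1],[[0,0,0],[0.017,0.027,0],1],[[0,0,0],[0.005,0.02,0],1],[[0,0,0],[0,0,0],1],[[0,0,0],[0,0,0],1]])

```text
t: 31.95
tool_pos: [406.1, -265.0, 80.8]
tool_rot: [1.167, 2.913, -0.001]
ft_force: [6.0, -2.5, 5.4]
width: 18.3
gripper_force: 60.6
```

```bash
python3 -c "
from crank import *
print(sensors.sense()['ft_force'],sensors.sense()['width'])
circ(20,1)"
```

```text
[ 5.96326653 -2.4613082   5.36347936] 18.33944273341943
angle 144.7684697242328 r 45.14975053412631
[[[0,0,0],[-0.001,0.031,0],1]]
```

Request:
move_arm(series=[[[0,0,0],[0,0,0],0.5],[[0,0,0],[0,0,0],0.5],[[0,0,0],[0,0,0],0.5],[[0,0,0],[0,0,-0.04],0.5],[[0,0,0],[0,0,-0.08],0.5],[[0,0,0],[0,0,-0.08],0.5],[[0,0,0],[0,0,-0.08],0.5],[[0,0,0],[0,0,0],0.5],[[0,0,0],[0,0,0],0.5]])

```text
t: 32.85
tool_pos: [404.5, -264.5, 220.2]
tool_rot: [1.169, 2.915, -0.001]
ft_force: [-1.1, -0.2, -0.5]
width: 43.1
gripper_force: 0.0
```

```bash
python3 -c "
from h import *
print(pose(),sensors.sense()['width'])
plan([(560.6,300,240,90,0.5,48)],tail=2)"
```

```text
(array([ 404.51250734, -264.47006797,  257.21868706]), np.float64(136.27826530221338), np.float64(0.060688136472155096)) 43.14019277001394
[[[0,0,0.71],[0.043,0.079,0.003],0.5],[[0,0,0.71],[0.047,0.077,0.002],0.5],[[0,0,0.72],[0.052,0.073,0.003],0.5],[[0,0,0.71],[0.057,0.07,0.003],0.5],[[0,0,0.71],[0.061,0.067,0.002],0.5],[[0,0,0.71],[0.065,0.062,0.003],0.5],[[0,0,0.71],[0.068,0.059,0.003],0.5],[[0,0,0.72],[0.073,0.054,0.002],0.5],[[0,0,0.71],[0.075,0.049,0.003],0.5],[[0,0,0.71],[0.078,0.045,0.002],0.5],[[0,0,0.71],[0.081,0.039,0.003],0.5],[[0,0,0.71],[0.083,0.035,0.003],0.5],[[0,0,0.72],[0.085,0.029,0.002],0.5],[[0,0,0],[0,0,0],0.5],[[0,0,0],[0,0,0],0.5]]
```

Request:
move_arm(series=[[[0,0,0.71],[0.043,0.079,0.003],0.5],[[0,0,0.71],[0.047,0.077,0.002],0.5],[[0,0,0.72],[0.052,0.073,0.003],0.5],[[0,0,0.71],[0.057,0.07,0.003],0.5],[[0,0,0.71],[0.061,0.067,0.002],0.5],[[0,0,0.71],[0.065,0.062,0.003],0.5],[[0,0,0.71],[0.068,0.059,0.003],0.5],[[0,0,0.72],[0.073,0.054,0.002],0.5],[[0,0,0.71],[0.075,0.049,0.003],0.5],[[0,0,0.71],[0.078,0.045,0.002],0.5],[[0,0,0.71],[0.081,0.039,0.003],0.5],[[0,0,0.71],[0.083,0.035,0.003],0.5],[[0,0,0.72],[0.085,0.029,0.002],0.5],[[0,0,0],[0,0,0],0.5],[[0,0,0],[0,0,0],0.5]])

```text
t: 34.35
tool_pos: [558.8, 300.3, 199.7]
tool_rot: [-2.218, -2.223, 0.008]
ft_force: [0.5, 0.2, -0.0]
width: 42.6
gripper_force: 0.0
```

```bash
python3 - <<'E'
from h import *
print(pose(),sensors.sense()['width'])
S=camera("scene");T=camera("top")
A=cv2.resize(T["image"][180:260,355:445],(450,400),interpolation=cv2.INTER_CUBIC);B=cv2.resize(S["image"][195:325,110:215],(323,400),interpolation=cv2.INTER_CUBIC)
cv2.imwrite("pics/clampchk.png",np.hstack([A,B]))
for n in("scene","top"): print([(x["point"],x["p"]) for x in nets.spot_point(n,"drawer_handle")[:1]])
c=np.array([443,-291.]);u=np.array([.723,-.691])
for j in(42,45,50): print(j, proj(T,[*(c+u*(72+j)),90]), proj(T,[*(c+u*(150-33)),90]))
plan([(560.6,300,140,90,0.5,25)],tail=1)
E
```

```text
(array([558.75314848, 300.33042045, 236.73868917]), np.float64(90.13353503414797), np.float64(0.30438408861924227)) 42.60690464495291
[([373.4, 167.8], 0.74)]
[([166.3, 198.7], 0.62)]
42 [407.04331777 207.38328321] [407.7344262  206.61136874]
45 [407.7344262  206.61136874] [407.7344262  206.61136874]
50 [408.88568121 205.32550626] [407.7344262  206.61136874]
[[[0,0,-0],[0.001,0,0.05],0.5],[[0,0,-0.01],[0,0.001,0.049],0.5],[[0,0,-0],[0.001,0,0.05],0.5],[[0,0,-0.01],[0.001,0.001,0.05],0.5],[[0,0,0],[0,0,0],0.5]]
```

View pics/clampchk.png

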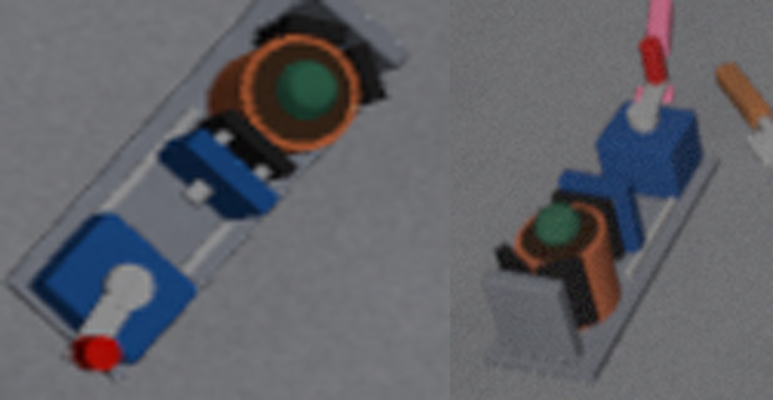

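The pot stands upright in the vee with the pad against it (left panel, ~(300,95)). Now the drawer handle.

Request:
move_arm(series=[[[0,0,0],[0,0.002,0.05],0.5],[[0,0,0],[0,0.001,0.049],0.5],[[0,0,0],[0,0,0.05],0.5],[[0,0,0],[0,0,0.046],0.5],[[0,0,0],[0,0,0],0.5],[[0,0,0],[0,0,0],1],[[0,0,0],[0,0,0],1],[[0,0,0],[0,0,0],1],[[0,0,0],[0,0,0],1],[[0,0,0],[0,0,0],1]])

```text
t: 35.55
tool_pos: [561.8, 299.0, 105.8]
tool_rot: [2.221, 2.22, -0.002]
ft_force: [-1.1, -4.7, 5.1]
width: 9.7
gripper_force: 58.6
```

```bash
python3 -c "
from h import *
print(pose(),sensors.sense()['width'],sensors.sense()['ft_force'])"
```

```text
(array([561.781293  , 298.9699819 , 142.76141767]), np.float64(89.95078692617041), np.float64(0.0975368018694426)) 9.711479497979857 [-1.10684756 -4.66737342  5.1235818 ]
```

Request:
move_arm(series=[[[0,0,0],[0,-0.02,0],1],[[0,0,0],[0,-0.04,0],1],[[0,0,0],[0,-0.04,0],1],[[0,0,0],[0,-0.04,0],1],[[0,0,0],[0,-0.04,0],1],[[0,0,0],[0,-0.04,0],1],[[0,0,0],[0,-0.04,0],1],[[0,0,0],[0,-0.04,0],1],[[0,0,0],[0,-0.01,0],1],[[0,0,0],[0,0,0],1],[[0,0,0],[0,0,0],1]])

```text
t: 36.65
tool_pos: [406.2, 299.0, 105.7]
tool_rot: [2.22, 2.22, -0.002]
ft_force: [-1.2, -6.7, 6.3]
width: 9.7
gripper_force: 59.7
```

Request:
move_arm(series=[[[0,0,0],[0,-0.01,0],1],[[0,0,0],[0,0,0],1]])

```text
t: 36.85
tool_pos: [401.7, 299.0, 105.7]
tool_rot: [2.22, 2.219, -0.002]
ft_force: [-1.6, -5.4, 6.9]
width: 10.1
gripper_force: 59.7
```

Request:
move_arm(series=[[[0,0,0],[0,-0.008,0],1],[[0,0,0],[0,0,0],1]])

```text
t: 37.05
tool_pos: [397.9, 299.0, 105.7]
tool_rot: [2.22, 2.219, -0.001]
ft_force: [0.2, -6.6, 5.7]
width: 10.5
gripper_force: 59.7
```

Request:
move_arm(series=[[[0,0,0],[0,-0.008,0],1],[[0,0,0],[0,0,0],1]])

```text
t: 37.25
tool_pos: [394.0, 299.0, 105.7]
tool_rot: [2.22, 2.219, -0.001]
ft_force: [-1.2, -6.3, 6.8]
width: 9.9
gripper_force: 59.7
```

Request:
move_arm(series=[[[0,0,0],[0,-0.006,0],1],[[0,0,0],[0,0,0],1]])

```text
t: 37.45
tool_pos: [393.7, 299.0, 105.8]
tool_rot: [2.219, 2.215, 0.004]
ft_force: [8.5, -7.1, 1.0]
width: 9.9
gripper_force: 59.3
```

Request:
move_arm(series=[[[0,0,0],[0,-0.006,0],1],[[0,0,0],[0,0,0],1]])

```text
t: 37.65
tool_pos: [393.8, 299.0, 105.8]
tool_rot: [2.217, 2.211, 0.009]
ft_force: [17.6, -7.7, -8.2]
width: 10.1
gripper_force: 58.9
```

Request:
move_arm(series=[[[0,0,0],[0,0.01,0],0.5],[[0,0,0],[0,0,0],0.5],[[0,0,0],[0,0,0],0.5],[[0,0,0],[0,0,-0.03],0.5],[[0,0,0],[0,0,-0.07],0.5],[[0,0,0],[0,0,-0.07],0.5],[[0,0,0],[0,0,-0.07],0.5],[[0,0,0],[0,0,0],0.5]])

```text
t: 38.45
tool_pos: [394.5, 301.6, 230.1]
tool_rot: [2.219, 2.221, 0.012]
ft_force: [0.3, 1.3, 0.2]
width: 42.9
gripper_force: 0.0
```

```bash
cat > tools.py <<'E'
from h import *
HUE={"brush":(6,14),"fork":(55,80),"weeder":(22,32),"trowel":(8,16)}
def locate(T=None):
    """handle centre (z=24), axis angle and grip point (14 mm behind origin) of each small tool, top view"""
    T=T or camera("top"); out={}
    for k in HUE:
        for r in nets.outline_of("top",k)[:5]:
            m=r["mask"]; ys,xs=np.nonzero(m); hsv=cv2.cvtColor(T["image"],cv2.COLOR_BGR2HSV)
            P=np.array([atz(T,p,12)[:2] for p in zip(xs,ys)])
            h=hsv[ys,xs]; L=P-P.mean(0); u=np.linalg.svd(L,full_matrices=False)[2][0]
            if u[0]<0: u=-u
            a=L@u; ln=np.ptp(a); mid=P.mean(0)+u*(a.max()+a.min())/2
            hue=np.median(h[h[:,1]>110][:,0]) if (h[:,1]>110).sum()>4 else -1
            w=np.array([np.ptp((L@[-u[1],u[0]])[a<np.median(a)]),np.ptp((L@[-u[1],u[0]])[a>np.median(a)])])
            print(k,round(r["p"],2),"mid",mid.round(1),"ang",np.degrees(np.arctan2(u[1],u[0])).round(1),"len",ln.round(),"hue",hue,"w-,w+",w.round(), end=" ")
            s=h[:,1]>110
            if s.sum()>4:
                H=np.array([atz(T,p,24)[:2] for p in zip(xs[s],ys[s])]); b=(H-H.mean(0))@u; hc=H.mean(0)+u*(b.max()+b.min())/2
                print("hc",hc.round(1),"hl",np.ptp(b).round(),"grip",(hc+20*u).round(1))
            else: print()
E
python3 -c "
from tools import *
print(pose(),sensors.sense()['width']); locate()"
```

```text
(array([394.52330622, 301.63817619, 267.0914398 ]), np.float64(90.03879974839123), np.float64(0.4611663660575369)) 42.89409724190526
brush 0.79 mid [639.8 -54.8] ang 11.3 len 161.0 hue 13.0 w-,w+ [37. 43.] hc [637.2 -54.9] hl 157.0 grip [656.8 -51. ]
fork 0.74 mid [ 632.8 -144.3] ang 11.2 len 150.0 hue 71.0 w-,w+ [26. 44.] hc [ 600.9 -150.2] hl 87.0 grip [ 620.5 -146.3]
weeder 0.93 mid [346.5 131.8] ang 42.9 len 220.0 hue 25.0 w-,w+ [34. 49.] hc [311.8  97.3] hl 121.0 grip [326.4 110.9]
weeder 0.76 mid [450.3 -45.2] ang 10.1 len 157.0 hue 25.0 w-,w+ [28. 35.] hc [417.8 -52.2] hl 87.0 grip [437.5 -48.7]
weeder 0.65 mid [548.  334.9] ang 86.7 len 356.0 hue 18.0 w-,w+ [292. 285.] hc [558.9 332.8] hl 337.0 grip [560.1 352.7]
weeder 0.63 mid [ 259.8 -224.2] ang -22.2 len 158.0 hue 169.0 w-,w+ [29. 37.] hc [ 261.7 -222.8] hl 153.0 grip [ 280.2 -230.4]
trowel 0.96 mid [ 411.  -180.4] ang 2.7 len 157.0 hue 13.0 w-,w+ [29. 44.] hc [ 378.1 -180.4] hl 84.0 grip [ 398.  -179.4]
trowel 0.85 mid [ 247.7 -467.7] ang -16.8 len 201.0 hue 13.0 w-,w+ [44. 56.] hc [ 208.7 -452.5] hl 112.0 grip [ 227.8 -458.3]
```

The trowel has been knocked aside and is now at (411,−180). First, the weeder.

```bash
python3 -c "
from h import *
plan([(437,-48,120,190.5,0.4,48)])
print('place'); import h
h.pose=lambda:(np.array([437,-48,230.]),190.5,0)
plan([(531,393,230,180,1,48)])"
```

```text
[[[0,0,-0.96],[-0.033,0.004,0.013],0.4],[[0,0,-0.95],[-0.034,0.002,0.014],0.4],[[0,0,-0.96],[-0.033,-0.001,0.013],0.4],[[0,0,-0.96],[-0.033,-0.004,0.014],0.4],[[0,0,-0.96],[-0.033,-0.007,0.013],0.4],[[0,0,-0.95],[-0.032,-0.01,0.013],0.4],[[0,0,-0.96],[-0.031,-0.012,0.014],0.4],[[0,0,-0.96],[-0.03,-0.014,0.013],0.4],[[0,0,-0.95],[-0.028,-0.018,0.014],0.4],[[0,0,-0.96],[-0.028,-0.019,0.013],0.4],[[0,0,-0.96],[-0.025,-0.022,0.014],0.4],[[0,0,-0.95],[-0.024,-0.023,0.013],0.4],[[0,0,-0.96],[-0.021,-0.026,0.013],0.4],[[0,0,-0.96],[-0.019,-0.027,0.014],0.4],[[0,0,-0.96],[-0.017,-0.029,0.013],0.4],[[0,0,-0.95],[-0.015,-0.03,0.014],0.4],[[0,0,-0.96],[-0.011,-0.031,0.013],0.4],[[0,0,-0.96],[-0.01,-0.032,0.013],0.4],[[0,0,-0.95],[-0.006,-0.033,0.014],0.4],[[0,0,-0.96],[-0.004,-0.033,0.013],0.4]] 

[[[0,0,-0.96],[-0.001,-0.034,0.014],0.4]] 

place
[[[0,0,0.21],[-0.035,0.083,0],1],[[0,0,0.21],[-0.033,0.084,0],1],[[0,0,0.21],[-0.031,0.085,0],1],[[0,0,0.21],[-0.03,0.085,0],1],[[0,0,0.21],[-0.028,0.085,0],1],[[0,0,0.21],[-0.027,0.086,0],1],[[0,0,0.21],[-0.025,0.087,0],1],[[0,0,0.21],[-0.024,0.087,0],1],[[0,0,0.21],[-0.022,0.088,0],1],[[0,0,0.21],[-0.02,0.087,0],1]]
```

Request:
move_arm(series=[[[0,0,-0.96],[-0.033,0.004,0.013],0.4],[[0,0,-0.95],[-0.034,0.002,0.014],0.4],[[0,0,-0.96],[-0.033,-0.001,0.013],0.4],[[0,0,-0.96],[-0.033,-0.004,0.014],0.4],[[0,0,-0.96],[-0.033,-0.007,0.013],0.4],[[0,0,-0.95],[-0.032,-0.01,0.013],0.4],[[0,0,-0.96],[-0.031,-0.012,0.014],0.4],[[0,0,-0.96],[-0.03,-0.014,0.013],0.4],[[0,0,-0.95],[-0.028,-0.018,0.014],0.4],[[0,0,-0.96],[-0.028,-0.019,0.013],0.4],[[0,0,-0.96],[-0.025,-0.022,0.014],0.4],[[0,0,-0.95],[-0.024,-0.023,0.013],0.4],[[0,0,-0.96],[-0.021,-0.026,0.013],0.4],[[0,0,-0.96],[-0.019,-0.027,0.014],0.4],[[0,0,-0.96],[-0.017,-0.029,0.013],0.4],[[0,0,-0.95],[-0.015,-0.03,0.014],0.4],[[0,0,-0.96],[-0.011,-0.031,0.013],0.4],[[0,0,-0.96],[-0.01,-0.032,0.013],0.4],[[0,0,-0.95],[-0.006,-0.033,0.014],0.4],[[0,0,-0.96],[-0.004,-0.033,0.013],0.4]])

```text
t: 40.7
tool_pos: [434.5, -31.2, 89.7]
tool_rot: [0.161, -3.135, -0.001]
ft_force: [-0.2, 0.1, -0.1]
width: 51.5
gripper_force: 0.0
```

Request:
move_arm(series=[[[0,0,-0.96],[-0.001,-0.034,0.014],0.4],[[0,0,0],[0,0,0],0.4],[[0,0,0],[0,0,0],0.4]])

```text
t: 41.0
tool_pos: [436.8, -47.5, 83.3]
tool_rot: [0.283, -3.126, -0.002]
ft_force: [-0.6, -0.4, 0.1]
width: 51.3
gripper_force: 0.0
```

```bash
python3 -c "
from h import *
print(pose(),sensors.sense()['width'])
plan([(437,-48,25,190.5,0.4,25)])"
```

```text
(array([436.84996001, -47.48396015, 120.32984526]), np.float64(-169.6477963411417), np.float64(0.1549014472466911)) 51.31223818699758
[[[0,0,-0.01],[-0,-0,0.048],0.4],[[0,0,-0],[-0,-0.001,0.047],0.4],[[0,0,-0.01],[-0,0,0.048],0.4],[[0,0,-0.01],[-0,-0,0.048],0.4]]
```

Request:
move_arm(series=[[[0,0,0],[0,0,0.048],0.4],[[0,0,0],[0,0,0.047],0.4],[[0,0,0],[0,0,0.048],0.4],[[0,0,0],[0,0,0.047],0.4],[[0,0,0],[0,0,0],0.4],[[0,0,0],[0,0,0],1],[[0,0,0],[0,0,0],1],[[0,0,0],[0,0,0],1],[[0,0,0],[0,0,0],1],[[0,0,0],[0,0,0],1],[[0,0,0],[0,0,-0.03],1],[[0,0,0],[0,0,-0.08],1],[[0,0,0],[0,0,-0.1],1],[[0,0,0],[0,0,-0.1],1],[[0,0,0],[0,0,-0.1],1],[[0,0,0],[0,0,0],1]])

```text
t: 42.6
tool_pos: [442.1, -49.0, 201.6]
tool_rot: [-0.286, 3.116, -0.008]
ft_force: [1.3, 0.5, -2.2]
width: 22.5
gripper_force: 59.2
```

```bash
python3 -c "
from h import *
print(pose(),sensors.sense()['width'])
plan([(531,393,230,180,1,48)],tail=2)"
```

```text
(array([442.13805862, -49.0283928 , 238.61682775]), np.float64(-169.511955063662), np.float64(0.7596498274399565)) 22.45795341657758
[[[0,0,0.21],[-0.034,0.084,0.002],1],[[0,0,0.21],[-0.032,0.084,0.001],1],[[0,0,0.21],[-0.03,0.085,0.002],1],[[0,0,0.21],[-0.029,0.085,0.002],1],[[0,0,0.21],[-0.027,0.086,0.002],1],[[0,0,0.21],[-0.026,0.087,0.001],1],[[0,0,0.21],[-0.024,0.086,0.002],1],[[0,0,0.21],[-0.023,0.088,0.002],1],[[0,0,0.21],[-0.021,0.087,0.002],1],[[0,0,0.21],[-0.019,0.089,0.001],1],[[0,0,0],[0,0,0],1],[[0,0,0],[0,0,0],1]]
```

Request:
move_arm(series=[[[0,0,0.21],[-0.035,0.083,0],1],[[0,0,0.21],[-0.033,0.084,0],1],[[0,0,0.21],[-0.031,0.085,0],1],[[0,0,0.21],[-0.03,0.085,0],1],[[0,0,0.21],[-0.028,0.085,0],1],[[0,0,0.21],[-0.027,0.086,0],1],[[0,0,0.21],[-0.025,0.087,0],1],[[0,0,0.21],[-0.024,0.087,0],1],[[0,0,0.21],[-0.022,0.088,0],1],[[0,0,0.21],[-0.02,0.087,0],1],[[0,0,0],[0,0,0],1],[[0,0,0],[0,0,0],1],[[0,0,0],[0,0,0],1]])

```text
t: 43.9
tool_pos: [531.4, 392.1, 193.7]
tool_rot: [-0.001, -3.141, 0.002]
ft_force: [0.4, -0.6, -0.0]
width: 23.0
gripper_force: 59.4
```

```bash
python3 -c "
from h import *
print(pose(),sensors.sense()['width'])
T=camera('top');print([(np.round(r['point']),atz(T,r['point'],205).round()) for r in nets.spot_point('top','weeder')[:4]])
plan([(531,393,131,180,1,25)])"
```

```text
(array([531.43337613, 392.05518774, 230.6831114 ]), np.float64(179.9690739984624), np.float64(0.08737903599966902)) 22.97036200704707
[(array([124., 203.]), array([539., 389., 205.])), (array([237., 271.]), array([363., 102., 205.]))]
[[[0,0,-0],[0,0.001,0.04],1],[[0,0,-0.01],[0.001,0,0.04],1],[[0,0,-0],[-0,0.001,0.041],1],[[0,0,-0],[0,0,0.04],1],[[0,0,-0.01],[0.001,0.001,0.04],1]]
```

Request:
move_arm(series=[[[0,0,0],[0,0,0.04],1],[[0,0,0],[0,0,0.04],1],[[0,0,0],[0,0,0.04],1],[[0,0,0],[0,0,0.04],1],[[0,0,0],[0,0,0.038],1],[[0,0,0],[0,0,0],1],[[0,0,0],[0,0,0],1]])

```text
t: 44.7
tool_pos: [532.0, 391.8, 95.8]
tool_rot: [0.003, 3.141, -0.0]
ft_force: [0.1, 0.0, -2.1]
width: 22.6
gripper_force: 61.6
```

Request:
move_arm(series=[[[0,0,0],[0,0,0],0.6],[[0,0,0],[0,0,0],0.6],[[0,0,0],[0,0,0],0.6],[[0,0,0],[0,0,-0.02],0.6],[[0,0,0],[0,0,-0.05],0.6],[[0,0,0],[0,0,-0.06],0.6],[[0,0,0],[0,0,-0.068],0.6],[[0,0,0],[0,0,0],0.4],[[0,0,0],[0,0,0],0.4]])

```text
t: 45.6
tool_pos: [532.7, 393.5, 196.2]
tool_rot: [-0.0, 3.139, 0.003]
ft_force: [0.5, -0.4, -0.5]
width: 50.9
gripper_force: 0.0
```

```bash
python3 -c "
from tools import *
print(pose(),sensors.sense()['width']); locate()
plan([(398,-179.5,120,182.7,0.4,49)])"
```

```text
(array([532.67554539, 393.52924739, 233.24699754]), np.float64(-179.99866978040995), np.float64(0.19869197559963073)) 50.88890480467481
brush 0.67 mid [639.  -54.7] ang 11.8 len 155.0 hue 13.0 w-,w+ [41. 44.] hc [637.1 -55.1] hl 153.0 grip [656.6 -51. ]
brush 0.23 mid [ 515.1 -356.9] ang -42.6 len 280.0 hue 107.0 w-,w+ [92. 94.] hc [ 499.6 -349.2] hl 249.0 grip [ 514.3 -362.8]
fork 0.91 mid [ 627.9 -145.1] ang 10.7 len 140.0 hue 71.0 w-,w+ [25. 41.] hc [ 600.7 -149.3] hl 87.0 grip [ 620.3 -145.6]
weeder 0.73 mid [555.  428.6] ang -2.2 len 166.0 hue 25.0 w-,w+ [30. 40.] hc [518.5 425.5] hl 94.0 grip [538.5 424.7]
weeder 0.67 mid [ 259.8 -224. ] ang -22.4 len 158.0 hue 169.0 w-,w+ [31. 35.] hc [ 261.4 -222.7] hl 153.0 grip [ 279.9 -230.3]
weeder 0.58 mid [345.3 130.4] ang 43.3 len 225.0 hue 25.0 w-,w+ [39. 55.] hc [310.7  95.5] hl 125.0 grip [325.3 109.2]
trowel 0.97 mid [ 247.2 -467.1] ang -16.7 len 202.0 hue 13.0 w-,w+ [41. 60.] hc [ 208.7 -452.6] hl 112.0 grip [ 227.8 -458.3]
trowel 0.57 mid [ 412.4 -179.4] ang 3.6 len 155.0 hue 13.0 w-,w+ [29. 47.] hc [ 378.1 -180.4] hl 84.0 grip [ 398.  -179.1]
[[[0,0,-0.04],[0.02,-0.088,0.017],0.4],[[0,0,-0.04],[0.021,-0.088,0.017],0.4],[[0,0,-0.04],[0.021,-0.088,0.017],0.4],[[0,0,-0.05],[0.022,-0.088,0.017],0.4],[[0,0,-0.04],[0.022,-0.087,0.017],0.4],[[0,0,-0.04],[0.022,-0.088,0.016],0.4],[[0,0,-0.04],[0.022,-0.088,0.017],0.4],[[0,0,-0.04],[0.023,-0.087,0.017],0.4],[[0,0,-0.04],[0.023,-0.087,0.017],0.4],[[0,0,-0.05],[0.023,-0.088,0.017],0.4],[[0,0,-0.04],[0.024,-0.087,0.017],0.4],[[0,0,-0.04],[0.024,-0.087,0.017],0.4],[[0,0,-0.04],[0.024,-0.087,0.017],0.4]]
```

Request:
move_arm(series=[[[0,0,-0.04],[0.02,-0.088,0.017],0.4],[[0,0,-0.04],[0.021,-0.088,0.017],0.4],[[0,0,-0.04],[0.021,-0.088,0.017],0.4],[[0,0,-0.05],[0.022,-0.088,0.017],0.4],[[0,0,-0.04],[0.022,-0.087,0.017],0.4],[[0,0,-0.04],[0.022,-0.088,0.016],0.4],[[0,0,-0.04],[0.022,-0.088,0.017],0.4],[[0,0,-0.04],[0.022,-0.088,0.017],0.4],[[0,0,-0.04],[0.023,-0.087,0.017],0.4],[[0,0,-0.05],[0.023,-0.088,0.017],0.4],[[0,0,-0.04],[0.024,-0.087,0.017],0.4],[[0,0,-0.04],[0.024,-0.087,0.017],0.4],[[0,0,-0.04],[0.024,-0.087,0.017],0.4],[[0,0,0],[0,0,0],0.4],[[0,0,0],[0,0,0],0.4],[[0,0,0],[0,0,0],0.4]])

```text
t: 47.45
tool_pos: [398.9, -178.6, 84.0]
tool_rot: [0.075, -3.14, -0.001]
ft_force: [-0.4, -0.3, 0.2]
width: 51.5
gripper_force: 0.0
```

```bash
python3 -c "
from tools import *
print(pose()); 
plan([(398,-179.5,25,183,0.4,25)])
import h
h.pose=lambda:(np.array([398,-179.5,230.]),183.,0)
plan([(531,331,230,180,1,49)],tail=3)"
```

```text
(array([ 398.89786931, -178.63807066,  121.02896685]), np.float64(-177.28068084510562), np.float64(0.06994630765763951))
[[[0,0,-0.01],[0,-0,0.048],0.4],[[0,0,-0.02],[0.001,-0.001,0.048],0.4],[[0,0,-0.01],[0,-0,0.048],0.4],[[0,0,-0.02],[0.001,-0.001,0.048],0.4]] 

[[[0,0,0.05],[-0.029,0.091,0],1],[[0,0,0.06],[-0.029,0.092,0],1],[[0,0,0.05],[-0.028,0.092,0],1],[[0,0,0.06],[-0.027,0.091,0],1],[[0,0,0.05],[-0.028,0.092,0],1],[[0,0,0.06],[-0.027,0.093,0],1],[[0,0,0.05],[-0.026,0.092,0],1],[[0,0,0.06],[-0.026,0.092,0],1],[[0,0,0.05],[-0.025,0.093,0],1],[[0,0,0.06],[-0.025,0.092,0],1],[[0,0,0.05],[-0.025,0.093,0],1],[[0,0,0],[0,0,0],1],[[0,0,0],[0,0,0],1],[[0,0,0],[0,0,0],1]]
```

Request:
move_arm(series=[[[0,0,-0.01],[0,0,0.048],0.4],[[0,0,-0.02],[0.001,-0.001,0.048],0.4],[[0,0,-0.01],[0,0,0.048],0.4],[[0,0,-0.02],[0.001,-0.001,0.048],0.4],[[0,0,0],[0,0,0],0.4],[[0,0,0],[0,0,0],1],[[0,0,0],[0,0,0],1],[[0,0,0],[0,0,0],1],[[0,0,0],[0,0,0],1],[[0,0,0],[0,0,0],1],[[0,0,0],[0,0,-0.03],1],[[0,0,0],[0,0,-0.08],1],[[0,0,0],[0,0,-0.1],1],[[0,0,0],[0,0,-0.1],1],[[0,0,0],[0,0,-0.1],1],[[0,0,0],[0,0,0],1]])

```text
t: 49.05
tool_pos: [401.8, -183.1, 200.7]
tool_rot: [-0.082, 3.13, -0.013]
ft_force: [0.8, -0.8, -1.8]
width: 22.8
gripper_force: 59.6
```

Request:
move_arm(series=[[[0,0,0.05],[-0.029,0.091,0],1],[[0,0,0.06],[-0.029,0.092,0],1],[[0,0,0.05],[-0.028,0.092,0],1],[[0,0,0.06],[-0.027,0.091,0],1],[[0,0,0.05],[-0.028,0.092,0],1],[[0,0,0.06],[-0.027,0.093,0],1],[[0,0,0.05],[-0.026,0.092,0],1],[[0,0,0.06],[-0.026,0.092,0],1],[[0,0,0.05],[-0.025,0.093,0],1],[[0,0,0.06],[-0.025,0.092,0],1],[[0,0,0.05],[-0.025,0.093,0],1],[[0,0,0],[0,0,0],1],[[0,0,0],[0,0,0],1],[[0,0,0],[0,0,0],1]])

```text
t: 50.45
tool_pos: [530.7, 329.0, 192.7]
tool_rot: [-0.001, -3.14, 0.002]
ft_force: [0.3, 0.1, -1.7]
width: 22.8
gripper_force: 59.8
```

```bash
python3 -c "
from tools import *
print(pose(),sensors.sense()['width'])
T=camera('top');print([(np.round(r['point']),atz(T,r['point'],205).round()) for r in nets.spot_point('top','trowel')[:4]])
plan([(531,331,131,180,1,25)])"
```

```text
(array([530.73202391, 328.9611375 , 229.73152776]), np.float64(179.96463903094434), np.float64(0.09273722148746454)) 22.805665556428508
[(array([436., 300.]), array([ 283., -393.,  205.])), (array([151., 198.]), array([552., 321., 205.]))]
[[[0,0,-0],[0,0.001,0.05],1],[[0,0,-0.01],[0,0.001,0.049],1],[[0,0,-0],[0,0.002,0.05],1],[[0,0,-0.01],[0,0.001,0.05],1]]
```

Request:
move_arm(series=[[[0,0,0],[0,0.001,0.05],1],[[0,0,0],[0,0.001,0.05],1],[[0,0,0],[0,0.001,0.05],1],[[0,0,0],[0,0.001,0.046],1],[[0,0,0],[0,0,0],1],[[0,0,0],[0,0,0],1],[[0,0,0],[0,0,0],0.6],[[0,0,0],[0,0,0],0.6],[[0,0,0],[0,0,0],0.6],[[0,0,0],[0,0,-0.02],0.6],[[0,0,0],[0,0,-0.05],0.6],[[0,0,0],[0,0,-0.06],0.6],[[0,0,0],[0,0,-0.07],0.6],[[0,0,0],[0,0,0],0.4],[[0,0,0],[0,0,0],0.4],[[0,0,0],[0,0,0],0.4]])

```text
t: 52.15
tool_pos: [530.9, 331.8, 194.8]
tool_rot: [-0.0, -3.141, 0.001]
ft_force: [0.1, 0.2, -0.4]
width: 51.4
gripper_force: 0.0
```

```bash
python3 -c "
from tools import *
print(pose(),sensors.sense()['width']); locate()
plan([(620.5,-146.3,120,190.5,0.4,49)],tail=3)
import h
h.pose=lambda:(np.array([620.5,-146.3,230.]),190.5,0)
plan([(531,269,230,180,1,49)],tail=3)"
```

```text
(array([530.90764408, 331.75016181, 231.78179052]), np.float64(179.99528516264627), np.float64(0.05595792061141994)) 51.39655066278451
brush 0.67 mid [641.  -54.4] ang 11.1 len 162.0 hue 13.0 w-,w+ [35. 43.] hc [637.2 -54.8] hl 157.0 grip [656.8 -51. ]
fork 0.91 mid [ 635.6 -144.4] ang 9.6 len 156.0 hue 71.0 w-,w+ [28. 45.] hc [ 600.9 -150.3] hl 87.0 grip [ 620.6 -147. ]
weeder 0.8 mid [ 259.9 -224. ] ang -21.3 len 156.0 hue 169.0 w-,w+ [29. 35.] hc [ 261.8 -222.7] hl 153.0 grip [ 280.4 -230. ]
weeder 0.7 mid [ 424.9 -295.5] ang -31.4 len 68.0 hue 1.0 w-,w+ [29. 24.] hc [ 416.2 -290.7] hl 48.0 grip [ 433.2 -301.1]
weeder 0.66 mid [554.9 429.2] ang -1.5 len 166.0 hue 25.0 w-,w+ [35. 43.] hc [548.9 424.8] hl 154.0 grip [568.9 424.3]
weeder 0.56 mid [345.8 131.3] ang 43.0 len 223.0 hue 25.0 w-,w+ [32. 49.] hc [311.   96.7] hl 123.0 grip [325.6 110.4]
trowel 0.87 mid [ 247.2 -467.1] ang -16.6 len 202.0 hue 13.0 w-,w+ [43. 61.] hc [ 208.7 -452.6] hl 112.0 grip [ 227.8 -458.3]
trowel 0.77 mid [555.4 361.4] ang -3.7 len 169.0 hue 13.0 w-,w+ [49. 52.] hc [505.3 361.3] hl 70.0 grip [525.3 359.9]
[[[0,0,-0.19],[-0.016,-0.087,0.02],0.4],[[0,0,-0.19],[-0.015,-0.087,0.02],0.4],[[0,0,-0.19],[-0.014,-0.087,0.021],0.4],[[0,0,-0.19],[-0.012,-0.088,0.02],0.4],[[0,0,-0.2],[-0.01,-0.088,0.02],0.4],[[0,0,-0.19],[-0.009,-0.088,0.02],0.4],[[0,0,-0.19],[-0.008,-0.088,0.021],0.4],[[0,0,-0.19],[-0.006,-0.088,0.02],0.4],[[0,0,-0.19],[-0.004,-0.088,0.02],0.4],[[0,0,-0.19],[-0.003,-0.089,0.02],0.4],[[0,0,-0.19],[-0.002,-0.088,0.02],0.4],[[0,0,0],[0,0,0],0.4],[[0,0,0],[0,0,0],0.4],[[0,0,0],[0,0,0],0.4]] 

[[[0,0,0.23],[0.003,0.094,0],1],[[0,0,0.24],[0.004,0.095,0],1],[[0,0,0.23],[0.007,0.094,0],1],[[0,0,0.23],[0.008,0.094,0],1],[[0,0,0.24],[0.011,0.094,0],1],[[0,0,0.23],[0.012,0.093,0],1],[[0,0,0.23],[0.014,0.094,0],1],[[0,0,0.24],[0.016,0.093,0],1],[[0,0,0.23],[0.019,0.092,0],1],[[0,0,0],[0,0,0],1],[[0,0,0],[0,0,0],1],[[0,0,0],[0,0,0],1]]
```

Request:
move_arm(series=[[[0,0,-0.19],[-0.016,-0.087,0.02],0.4],[[0,0,-0.19],[-0.015,-0.087,0.02],0.4],[[0,0,-0.19],[-0.014,-0.087,0.021],0.4],[[0,0,-0.19],[-0.012,-0.088,0.02],0.4],[[0,0,-0.2],[-0.01,-0.088,0.02],0.4],[[0,0,-0.19],[-0.009,-0.088,0.02],0.4],[[0,0,-0.19],[-0.008,-0.088,0.021],0.4],[[0,0,-0.19],[-0.006,-0.088,0.02],0.4],[[0,0,-0.19],[-0.004,-0.088,0.02],0.4],[[0,0,-0.19],[-0.003,-0.089,0.02],0.4],[[0,0,-0.19],[-0.002,-0.088,0.02],0.4],[[0,0,0],[0,0,0],0.4],[[0,0,0],[0,0,0],0.4],[[0,0,0],[0,0,0],0.4]])

```text
t: 53.8
tool_pos: [620.5, -145.0, 84.2]
tool_rot: [0.288, -3.128, -0.001]
ft_force: [0.5, 0.2, 0.3]
width: 51.1
gripper_force: 0.0
```

Request:
move_arm(series=[[[0,0,0],[0,0,0.048],0.4],[[0,0,0],[0,0,0.048],0.4],[[0,0,0],[0,0,0.048],0.4],[[0,0,0],[0,0,0.046],0.4],[[0,0,0],[0,0,0],0.4],[[0,0,0],[0,0,0],1],[[0,0,0],[0,0,0],1],[[0,0,0],[0,0,0],1],[[0,0,0],[0,0,0],1],[[0,0,0],[0,0,0],1],[[0,0,0],[0,0,-0.03],1],[[0,0,0],[0,0,-0.08],1],[[0,0,0],[0,0,-0.1],1],[[0,0,0],[0,0,-0.1],1],[[0,0,0],[0,0,-0.1],1],[[0,0,0],[0,0,0],1]])

```text
t: 55.4
tool_pos: [624.9, -147.6, 203.6]
tool_rot: [-0.286, 3.115, -0.01]
ft_force: [1.4, -0.3, 0.3]
width: 22.6
gripper_force: 59.9
```

Request:
move_arm(series=[[[0,0,0.23],[0.003,0.094,0],1],[[0,0,0.24],[0.004,0.095,0],1],[[0,0,0.23],[0.007,0.094,0],1],[[0,0,0.23],[0.008,0.094,0],1],[[0,0,0.24],[0.011,0.094,0],1],[[0,0,0.23],[0.012,0.093,0],1],[[0,0,0.23],[0.014,0.094,0],1],[[0,0,0.24],[0.016,0.093,0],1],[[0,0,0.23],[0.019,0.092,0],1],[[0,0,0],[0,0,0],1],[[0,0,0],[0,0,0],1],[[0,0,0],[0,0,0],1]])

```text
t: 56.6
tool_pos: [531.3, 268.4, 194.0]
tool_rot: [-0.001, -3.141, 0.001]
ft_force: [0.3, -0.7, -0.9]
width: 22.4
gripper_force: 59.9
```

```bash
python3 -c "
from tools import *
print(pose(),sensors.sense()['width'])
T=camera('top');print([(np.round(r['point']),atz(T,r['point'],205).round()) for r in nets.spot_point('top','fork')[:4]])
plan([(531,269,131,180,1,25)])"
```

```text
(array([531.30810652, 268.41634371, 231.02009425]), np.float64(179.96405724055776), np.float64(0.03868057216394005)) 22.438054161905097
[(array([173., 204.]), array([533., 265., 205.]))]
[[[0,0,-0],[0,0,0.04],1],[[0,0,-0.01],[0.001,0.001,0.04],1],[[0,0,-0],[-0,0,0.04],1],[[0,0,-0.01],[0,0.001,0.04],1],[[0,0,-0],[0,0,0.04],1]]
```

Place the fork, then locate the brush again.

Request:
move_arm(series=[[[0,0,0],[0,0,0.05],1],[[0,0,0],[0,0,0.05],1],[[0,0,0],[0,0,0.05],1],[[0,0,0],[0,0,0.048],1],[[0,0,0],[0,0,0],1],[[0,0,0],[0,0,0],1],[[0,0,0],[0,0,0],0.6],[[0,0,0],[0,0,0],0.6],[[0,0,0],[0,0,0],0.6],[[0,0,0],[0,0,-0.02],0.6],[[0,0,0],[0,0,-0.05],0.6],[[0,0,0],[0,0,-0.06],0.6],[[0,0,0],[0,0,-0.07],0.6],[[0,0,0],[0,0,0],0.4],[[0,0,0],[0,0,0],0.4],[[0,0,0],[0,0,0],0.4]])

```text
t: 58.3
tool_pos: [530.7, 269.1, 194.7]
tool_rot: [-0.0, -3.141, 0.001]
ft_force: [-0.2, 1.0, -0.8]
width: 51.3
gripper_force: 0.0
```

```bash
python3 -c "
from tools import *
print(pose(),sensors.sense()['width']); locate()
plan([(624.8,-57.3,120,191,0.4,49)],tail=3)
import h
h.pose=lambda:(np.array([624.8,-57.3,230.]),191,0)
plan([(531,207,230,180,1,49)],tail=3)"
```

```text
(array([530.69518661, 269.07815924, 231.65128582]), np.float64(179.99805981631778), np.float64(0.06701237028147788)) 51.28581187247585
fork 0.9 mid [555.6 293.1] ang -1.7 len 166.0 hue 71.0 w-,w+ [27. 48.] hc [505.5 291.7] hl 66.0 grip [525.5 291.1]
weeder 0.89 mid [ 259.2 -223.7] ang -21.4 len 153.0 hue 169.0 w-,w+ [27. 31.] hc [ 260.7 -222.1] hl 151.0 grip [ 279.3 -229.4]
weeder 0.86 mid [346.7 131.8] ang 43.1 len 221.0 hue 25.0 w-,w+ [37. 49.] hc [312.1  97. ] hl 121.0 grip [326.7 110.7]
weeder 0.52 mid [499.2 428.5] ang 4.5 len 55.0 hue 25.0 w-,w+ [27. 28.] hc [498.4 424.1] hl 54.0 grip [518.4 425.6]
weeder 0.32 mid [638.1 -54.6] ang 12.7 len 157.0 hue 13.0 w-,w+ [41. 45.] hc [636.6 -55.3] hl 155.0 grip [656.1 -50.9]
trowel 0.78 mid [ 248.1 -467.6] ang -16.9 len 204.0 hue 13.0 w-,w+ [41. 60.] hc [ 208.7 -452.6] hl 112.0 grip [ 227.8 -458.4]
trowel 0.69 mid [555.3 359.8] ang -4.9 len 169.0 hue 13.0 w-,w+ [30. 36.] hc [496.4 361. ] hl 52.0 grip [516.3 359.3]
[[[0,0,-0.28],[-0.024,-0.082,0.028],0.4],[[0,0,-0.27],[-0.021,-0.082,0.028],0.4],[[0,0,-0.28],[-0.02,-0.082,0.027],0.4],[[0,0,-0.27],[-0.017,-0.083,0.028],0.4],[[0,0,-0.28],[-0.016,-0.084,0.028],0.4],[[0,0,-0.27],[-0.013,-0.084,0.028],0.4],[[0,0,-0.28],[-0.012,-0.084,0.028],0.4],[[0,0,-0.27],[-0.01,-0.084,0.027],0.4],[[0,0,0],[0,0,0],0.4],[[0,0,0],[0,0,0],0.4],[[0,0,0],[0,0,0],0.4]] 

[[[0,0,0.37],[0.014,0.092,0],1],[[0,0,0.36],[0.017,0.092,0],1],[[0,0,0.37],[0.02,0.092,0],1],[[0,0,0.37],[0.022,0.09,0],1],[[0,0,0.36],[0.026,0.09,0],1],[[0,0,0.37],[0.028,0.089,0],1],[[0,0,0],[0,0,0],1],[[0,0,0],[0,0,0],1],[[0,0,0],[0,0,0],1]]
```

Request:
move_arm(series=[[[0,0,-0.28],[-0.024,-0.082,0.028],0.4],[[0,0,-0.27],[-0.021,-0.082,0.028],0.4],[[0,0,-0.28],[-0.02,-0.082,0.027],0.4],[[0,0,-0.27],[-0.017,-0.083,0.028],0.4],[[0,0,-0.28],[-0.016,-0.084,0.028],0.4],[[0,0,-0.27],[-0.013,-0.084,0.028],0.4],[[0,0,-0.28],[-0.012,-0.084,0.028],0.4],[[0,0,-0.27],[-0.01,-0.084,0.027],0.4],[[0,0,0],[0,0,0],0.4],[[0,0,0],[0,0,0],0.4],[[0,0,0],[0,0,0],0.4]])

```text
t: 59.65
tool_pos: [625.2, -56.2, 84.2]
tool_rot: [0.302, -3.126, -0.001]
ft_force: [-0.0, -0.1, -0.1]
width: 51.3
gripper_force: 0.0
```

Request:
move_arm(series=[[[0,0,0],[0,0,0.048],0.4],[[0,0,0],[0,0,0.048],0.4],[[0,0,0],[0,0,0.048],0.4],[[0,0,0],[0,0,0.046],0.4],[[0,0,0],[0,0,0],0.4],[[0,0,0],[0,0,0],1],[[0,0,0],[0,0,0],1],[[0,0,0],[0,0,0],1],[[0,0,0],[0,0,0],1],[[0,0,0],[0,0,0],1],[[0,0,0],[0,0,-0.03],1],[[0,0,0],[0,0,-0.08],1],[[0,0,0],[0,0,-0.1],1],[[0,0,0],[0,0,-0.1],1],[[0,0,0],[0,0,-0.1],1],[[0,0,0],[0,0,0],1]])

```text
t: 61.25
tool_pos: [629.7, -58.0, 203.6]
tool_rot: [-0.299, 3.113, -0.007]
ft_force: [0.5, -0.4, -0.0]
width: 22.5
gripper_force: 59.9
```

Request:
move_arm(series=[[[0,0,0.37],[0.014,0.092,0],1],[[0,0,0.36],[0.017,0.092,0],1],[[0,0,0.37],[0.02,0.092,0],1],[[0,0,0.37],[0.022,0.09,0],1],[[0,0,0.36],[0.026,0.09,0],1],[[0,0,0.37],[0.028,0.089,0],1],[[0,0,0],[0,0,0],1],[[0,0,0],[0,0,0],1],[[0,0,0],[0,0,0],1]])

```text
t: 62.15
tool_pos: [532.1, 206.4, 194.1]
tool_rot: [0.001, 3.141, -0.001]
ft_force: [-0.0, 0.6, -1.1]
width: 22.4
gripper_force: 59.9
```

```bash
python3 -c "
from tools import *
print(pose(),sensors.sense()['width'])
T=camera('top');print([(np.round(r['point']),atz(T,r['point'],205).round()) for r in nets.spot_point('top','brush')[:4]])
plan([(531,207,131,180,1,25)])"
```

```text
(array([532.14476435, 206.3707651 , 231.13450242]), np.float64(179.96622104019949), np.float64(0.03005059959123006)) 22.40433207240719
[(array([192., 199.]), array([548., 214., 205.])), (array([377., 252.]), array([ 403., -252.,  205.]))]
[[[0,0,-0],[0.001,0,0.04],1],[[0,0,-0.01],[0,0.001,0.04],1],[[0,0,-0],[0.001,0,0.04],1],[[0,0,-0.01],[0,0.001,0.04],1],[[0,0,-0],[0.001,0,0.04],1]]
```

Request:
move_arm(series=[[[0,0,0],[0,0,0.05],1],[[0,0,0],[0,0,0.05],1],[[0,0,0],[0,0,0.05],1],[[0,0,0],[0,0,0.048],1],[[0,0,0],[0,0,0],1],[[0,0,0],[0,0,0],1],[[0,0,0],[0,0,0],0.6],[[0,0,0],[0,0,0],0.6],[[0,0,0],[0,0,0],0.6],[[0,0,0],[0,0,-0.02],0.6],[[0,0,0],[0,0,-0.05],0.6],[[0,0,0],[0,0,-0.06],0.6],[[0,0,0],[0,0,-0.08],0.6],[[0,0,0],[0,0,0],0.5],[[0,0,0],[0,0,0],0.5],[[0,0,0],[0,0,0],0.5]])

```text
t: 63.85
tool_pos: [531.4, 207.0, 199.8]
tool_rot: [-0.0, -3.141, 0.001]
ft_force: [0.2, 0.4, -0.1]
width: 42.9
gripper_force: 0.0
```

```bash
python3 -c "
from tools import *
print(pose(),sensors.sense()['width']); locate(); T=camera('top')
cv2.imwrite('pics/drawer.png',cv2.resize(T['image'][110:260,85:245],(640,600),interpolation=cv2.INTER_CUBIC))
plan([(394.5,299.5,235,90,0.5,49)],tail=3)"
```

```text
(array([531.40826068, 206.98888971, 236.79446191]), np.float64(179.99808512495207), np.float64(0.05285674472101243)) 42.89781132576477
brush 0.91 mid [557.4 227.5] ang 0.2 len 172.0 hue 13.0 w-,w+ [31. 40.] hc [556. 225.] hl 170.0 grip [576.  225.1]
brush 0.45 mid [831.8 -22.3] ang -4.7 len 148.0 hue 13.0 w-,w+ [116. 116.] hc [827.8 -23.3] hl 146.0 grip [847.7 -25. ]
brush 0.32 mid [ 513.8 -356.7] ang -42.1 len 281.0 hue 107.0 w-,w+ [91. 95.] hc [ 499.5 -349.3] hl 250.0 grip [ 514.3 -362.7]
fork 0.76 mid [497.3 295. ] ang -5.9 len 44.0 hue 71.0 w-,w+ [27. 28.] hc [496.6 292.4] hl 43.0 grip [516.5 290.3]
weeder 0.95 mid [ 259.9 -223.9] ang -22.0 len 156.0 hue 169.0 w-,w+ [28. 36.] hc [ 261.7 -222.8] hl 153.0 grip [ 280.3 -230.3]
weeder 0.85 mid [346.3 130.9] ang 43.1 len 227.0 hue 25.0 w-,w+ [41. 53.] hc [310.8  95.4] hl 125.0 grip [325.4 109.1]
trowel 0.8 mid [ 249. -468.] ang -16.9 len 201.0 hue 13.0 w-,w+ [39. 60.] hc [ 208.7 -452.4] hl 112.0 grip [ 227.9 -458.2]
trowel 0.65 mid [ 426.2 -295.7] ang -29.8 len 68.0 hue 1.0 w-,w+ [27. 27.] hc [ 423.3 -292.3] hl 61.0 grip [ 440.6 -302.2]
trowel 0.45 mid [ 563.1 -407.2] ang 83.6 len 83.0 hue 12.0 w-,w+ [72. 71.] hc [ 561.2 -403.3] hl 82.0 grip [ 563.4 -383.4]
[[[0,0,1.0],[0.015,0.01,0],0.5],[[0,0,1.0],[0.016,0.009,0],0.5],[[0,0,1.0],[0.017,0.008,0],0.5],[[0,0,1.0],[0.017,0.006,0.001],0.5],[[0,0,1.0],[0.018,0.004,-0],0.5],[[0,0,1.0],[0.018,0.003,-0],0.5],[[0,0,1.0],[0.019,0.001,0],0.5],[[0,0,1.0],[0.018,-0,0],0.5],[[0,0,1.0],[0.018,-0.002,0],0.5],[[0,0,1.0],[0.018,-0.004,0.001],0.5],[[0,0,1.0],[0.018,-0.005,-0],0.5],[[0,0,1.0],[0.017,-0.006,-0],0.5],[[0,0,1.0],[0.017,-0.008,0],0.5],[[0,0,1.0],[0.015,-0.01,0],0.5],[[0,0,1.0],[0.015,-0.01,0],0.5],[[0,0,1.0],[0.014,-0.013,0.001],0.5],[[0,0,1.0],[0.013,-0.013,-0],0.5],[[0,0,1.0],[0.012,-0.014,-0],0.5],[[0,0,0],[0,0,0],0.5],[[0,0,0],[0,0,0],0.5]] 

[[[0,0,0],[0,0,0],0.5]]
```

View pics/drawer.png

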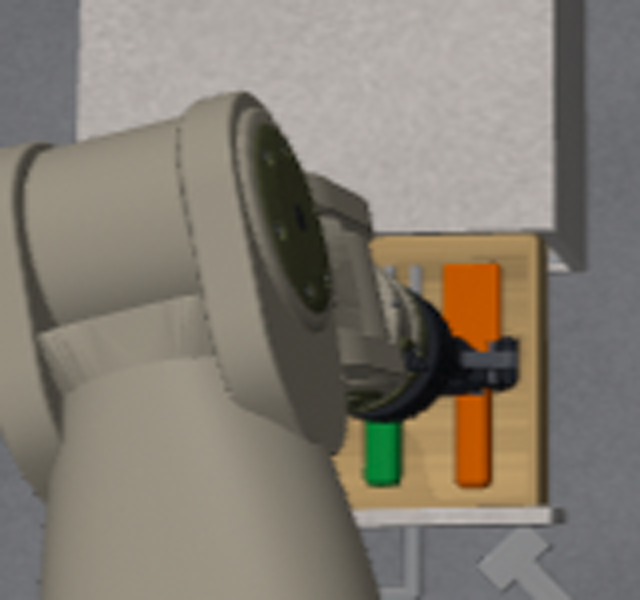

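Brush (470,375) and fork (383,450) lie flat in the drawer, clear of its walls. On to the handle to push it shut.

Request:
move_arm(series=[[[0,0,1],[0.015,0.01,0],0.5],[[0,0,1],[0.016,0.009,0],0.5],[[0,0,1],[0.017,0.008,0],0.5],[[0,0,1],[0.017,0.006,0],0.5],[[0,0,1],[0.018,0.004,0],0.5],[[0,0,1],[0.018,0.003,0],0.5],[[0,0,1],[0.019,0.001,0],0.5],[[0,0,1],[0.018,0,0],0.5],[[0,0,1],[0.018,-0.002,0],0.5],[[0,0,1],[0.018,-0.004,0],0.5],[[0,0,1],[0.018,-0.005,0],0.5],[[0,0,1],[0.017,-0.006,0],0.5],[[0,0,1],[0.017,-0.008,0],0.5],[[0,0,1],[0.015,-0.01,0],0.5],[[0,0,1],[0.015,-0.01,0],0.5],[[0,0,1],[0.014,-0.013,0],0.5],[[0,0,1],[0.013,-0.013,0],0.5],[[0,0,1],[0.012,-0.014,0],0.5],[[0,0,0],[0,0,0],0.5],[[0,0,0],[0,0,0],0.5]])

```text
t: 66.15
tool_pos: [395.0, 299.8, 200.1]
tool_rot: [2.219, 2.224, -0.0]
ft_force: [0.3, 0.9, 0.7]
width: 43.0
gripper_force: 0.0
```

```bash
python3 -c "
from tools import *
print(pose()); T=camera('top')
for k in ('weeder','trowel','fork','brush'):
  for r in nets.outline_of('top',k)[:4]:
    ys,xs=np.nonzero(r['mask']); m=atz(T,(xs.mean(),ys.mean()),116)
    if m[1]>130: print(k,r['p'],m.round())
plan([(394.2,299.3,140,90,0.5,25)],tail=1)"
```

```text
(array([394.97158299, 299.78918182, 237.11069915]), np.float64(90.13403226637226), np.float64(0.01867202336285964))
weeder 0.7 [551. 391. 116.]
trowel 0.79 [550. 330. 116.]
fork 0.78 [547. 267. 116.]
brush 0.95 [552. 208. 116.]
[[[0,0,-0],[-0,-0.001,0.049],0.5],[[0,0,-0],[-0,-0,0.048],0.5],[[0,0,-0],[-0,-0.001,0.049],0.5],[[0,0,-0],[-0.001,-0,0.048],0.5],[[0,0,0],[0,0,0],0.5]]
```

All four tools are in the drawer. Grip the handle and push.

Request:
move_arm(series=[[[0,0,0],[0,-0.001,0.049],0.5],[[0,0,0],[0,0,0.048],0.5],[[0,0,0],[0,-0.001,0.049],0.5],[[0,0,0],[0,0,0.046],0.5],[[0,0,0],[0,0,0],0.5],[[0,0,0],[0,0,0],1],[[0,0,0],[0,0,0],1],[[0,0,0],[0,0,0],1],[[0,0,0],[0,0,0],1],[[0,0,0],[0,0,0],1]])

```text
t: 67.4
tool_pos: [394.4, 299.7, 104.5]
tool_rot: [2.221, 2.22, 0.001]
ft_force: [2.0, -2.6, 2.9]
width: 9.8
gripper_force: 58.5
```

Request:
move_arm(series=[[[0,0,0],[0,0.01,0],1],[[0,0,0],[0,0.02,0],1],[[0,0,0],[0,0.03,0],1],[[0,0,0],[0,0.03,0],1],[[0,0,0],[0,0.03,0],1],[[0,0,0],[0,0.03,0],1],[[0,0,0],[0,0.03,0],1],[[0,0,0],[0,0.03,0],1],[[0,0,0],[0,0.03,0],1],[[0,0,0],[0,0.03,0],1],[[0,0,0],[0,0.03,0],1],[[0,0,0],[0,0.03,0],1],[[0,0,0],[0,0.02,0],1],[[0,0,0],[0,0,0],1],[[0,0,0],[0,0,0],1]])

```text
t: 68.9
tool_pos: [569.7, 299.8, 104.6]
tool_rot: [2.221, 2.22, 0.001]
ft_force: [0.8, -1.6, 5.0]
width: 9.6
gripper_force: 59.3
```

Request:
move_arm(series=[[[0,0,0],[0,0.01,0],1],[[0,0,0],[0,0,0],1]])

```text
t: 69.1
tool_pos: [573.6, 299.8, 104.5]
tool_rot: [2.221, 2.221, -0.0]
ft_force: [1.6, -1.9, 4.5]
width: 10.1
gripper_force: 59.3
```

Request:
move_arm(series=[[[0,0,0],[0,0.008,0],1],[[0,0,0],[0,0,0],1]])

```text
t: 69.3
tool_pos: [577.4, 299.7, 104.5]
tool_rot: [-2.221, -2.222, 0.001]
ft_force: [0.3, -1.4, 4.8]
width: 10.2
gripper_force: 59.4
```

Request:
move_arm(series=[[[0,0,0],[0,0.004,0],1],[[0,0,0],[0,0,0],1]])

```text
t: 69.5
tool_pos: [578.5, 299.7, 104.6]
tool_rot: [-2.22, -2.221, 0.002]
ft_force: [-2.3, -1.4, 6.6]
width: 10.2
gripper_force: 59.5
```

Request:
move_arm(series=[[[0,0,0],[0,0.004,0],1],[[0,0,0],[0,0,0],1]])

```text
t: 69.7
tool_pos: [578.5, 299.7, 104.5]
tool_rot: [-2.218, -2.22, 0.007]
ft_force: [-6.9, -2.6, 10.3]
width: 10.0
gripper_force: 59.9
```

Request:
move_arm(series=[[[0,0,0],[0,0.004,0],1],[[0,0,0],[0,0,0],1],[[0,0,0],[0,0,0],1]])

```text
t: 70.0
tool_pos: [578.4, 299.7, 104.5]
tool_rot: [-2.216, -2.219, 0.011]
ft_force: [-12.3, -2.6, 13.6]
width: 10.1
gripper_force: 60.3
```

Request:
move_arm(series=[[[0,0,0],[0,-0.005,0],1],[[0,0,0],[0,0,0],0.5],[[0,0,0],[0,0,0],0.5],[[0,0,0],[0,0,0],0.5],[[0,0,0],[0,0,0],0.5],[[0,0,0],[0,0,-0.03],0.5],[[0,0,0],[0,0,-0.07],0.5],[[0,0,0],[0,0,-0.08],0.5],[[0,0,0],[0,-0.06,-0.08],0.5],[[0,0,0],[0,-0.08,0],0.5],[[0,0,0],[0,-0.08,0],0.5],[[0,0,0],[0,-0.08,0],0.5],[[0,0,0],[0,0,0],0.5],[[0,0,0],[0,0,0],0.5],[[0,0,0],[0,0,0],0.5]])

```text
t: 71.5
tool_pos: [432.4, 300.1, 234.1]
tool_rot: [2.222, 2.221, 0.001]
ft_force: [1.2, 0.0, -0.6]
width: 42.7
gripper_force: 0.0
```

```bash
python3 -c "
from h import *
F=[camera('top')['image'] for _ in range(6)]; I=np.mean(F,0).astype(np.uint8)
A=cv2.resize(I[180:260,355:445],(450,400),interpolation=cv2.INTER_CUBIC); B=cv2.resize(I[70:215,95:240],(350,350)); B=cv2.copyMakeBorder(B,0,50,0,0,cv2.BORDER_CONSTANT)
cv2.imwrite('pics/fin.png',np.hstack([A,B])); print(pose()[0])
import cv2
O=cv2.resize(cv2.imread('pics/top0.png'),(560,420),interpolation=cv2.INTER_AREA)
# profile along clamp axis at z=88, off-axis n=+-14 : blue/black boundaries before and after
T=camera('top'); c=np.array([443,-291.]);u=np.array([.723,-.691]);n=np.array([.691,.723])
for nm,im in(('now',I),('before',O)):
  for off in(-12,12):
    s=np.arange(36,130,3); P=np.array([proj(T,[*(c+u*a+n*off),88]) for a in s],np.float32)
    v=cv2.remap(im,P[:,0].reshape(1,-1),P[:,1].reshape(1,-1),cv2.INTER_LINEAR)[0].astype(int)
    print(nm,off,' '.join(f'{a}:{b-r}/{(b+g+r)//3}' for a,(b,g,r) in zip(s,v)))
"
```

```text
[432.0916158  299.75265549 270.85860907]
now -12 36:10/104 39:10/109 42:10/109 45:11/108 48:10/107 51:10/110 54:10/109 57:10/105 60:10/106 63:13/97 66:28/58 69:43/32 72:44/31 75:44/30 78:45/30 81:52/35 84:83/59 87:91/64 90:91/65 93:89/66 96:55/88 99:9/127 102:2/108 105:0/49 108:-1/19 111:-1/24 114:0/24 117:-33/41 120:-84/74 123:-91/81 126:-44/44 129:-31/34
now 12 36:12/109 39:12/109 42:12/109 45:11/109 48:11/109 51:12/109 54:11/107 57:10/104 60:8/97 63:7/108 66:9/103 69:16/82 72:21/70 75:38/35 78:44/29 81:46/31 84:78/55 87:89/63 90:89/63 93:89/63 96:67/56 99:19/50 102:1/39 105:1/34 108:0/17 111:-1/24 114:-3/25 117:-43/46 120:-96/82 123:-66/60 126:-38/40 129:-28/33
before -12 36:43/30 39:47/32 42:67/47 45:87/63 48:90/65 51:90/65 54:73/75 57:21/114 60:4/126 63:2/127 66:2/114 69:1/60 72:1/23 75:-1/23 78:-1/30 81:4/61 84:11/104 87:9/109 90:10/108 93:10/105 96:8/103 99:10/106 102:11/106 105:11/106 108:11/106 111:11/106 114:12/106 117:11/106 120:10/106 123:10/107 126:11/106 129:11/107
before 12 36:38/36 39:46/30 42:68/48 45:86/61 48:89/63 51:88/63 54:74/68 57:31/62 60:4/54 63:2/41 66:2/39 69:0/26 72:0/17 75:0/23 78:0/27 81:3/53 84:10/96 87:11/107 90:11/106 93:11/105 96:11/106 99:11/106 102:11/106 105:10/107 108:10/107 111:11/106 114:11/106 117:11/105 120:11/106 123:11/105 126:10/105 129:11/105
```

View pics/fin.png

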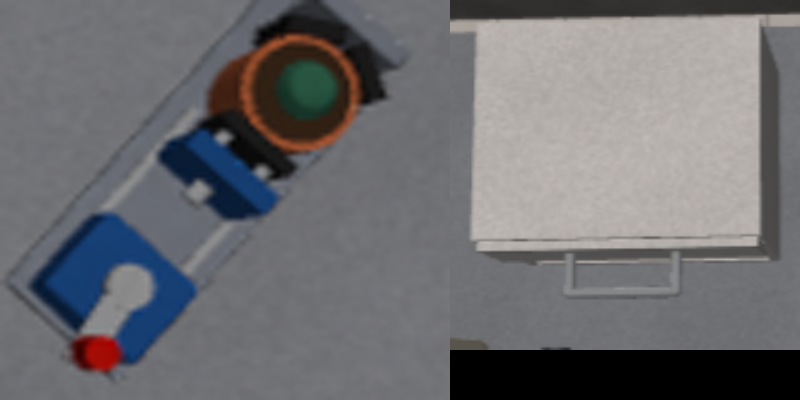

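Averaged pixel profiles along the clamp show the jaw-to-pad gap shrinking from 12.6 to 7.1 mm, so the pad is pressed in by about 5 mm. In the last picture the drawer is flush with the cabinet and the pot is upright in the vee. Handing in.

```bash
python3 -c "
from h import *
print(bot.hand_in())"
```

```text
the job is handed in; nothing more can be done
None
```

I handed the job in: the weeder, trowel, fork and brush are flat in the shut drawer, and the cactus pot stands in the vee with the pad pressed in about 5 mm, though hand-in gave no verdict.

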